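# Find the high spot of a feed wheel on bench centres

## Task

The cable-feed wheel sits between the bench centres to be checked for runout: push the dial gauge's drop arm down by its ball lever until it rests hard on its stop, so that the gauge's plunger bears on the tread. Then turn the wheel by its rim, reaching in at a slant under the dial, watch the pointer, and leave the wheel at rest with its highest spot right under the plunger (pointer as far clockwise as this wheel can drive it), the gauge still down on its stop and your hand clear, ready for marking. Do not disturb the pen, the motor or the screwdriver.

Things in the scene. Friction and masses are not known exactly. Their poses are not given: they have to be found in the camera images.
- wheel_axis (a point): on the shaft axis at the wheel's middle, 92 mm above the bench; on the frame, does not turn. Axes: y along the shaft, z up, x level from front bar to gauge post. Wheel: black tyre, metal hub, 80 mm across, 22 wide, flat sides, hub bosses (26 across) 4 mm proud, shaft 12. Round, but bored some mm off centre: one spot runs high, unknown where. Turns freely both ways, drag 0.03 N m, stays where left.
- front_bar (a point): middle of the front of two steel bars, 18 mm thick, along y, 57 mm to either side of the wheel's axis and 5 mm below it: the rim is free only above this bar. The bars join two grey heads with inner faces 66 mm either side of the wheel, tops 26 mm above the axis (clamp lever on the -y head to 52 mm). A pinch of the wheel's sides at the rim that is swung round without turning the tool slips partly.
- dial_face (a point): centre of the gauge's white dial, 58 mm across, 27 mm thick, faced to the front bar. Arm down: 15 mm before the wheel's axis (-x), 99 mm above it, so the dial hangs 70 to 128 mm above the axis (cap to 137) over the wheel, on a thin stem and plunger. A tool held upright at the rim runs into it: lean it back to -x by 35 to 50 degrees. A knock on the dial lifts the arm off its stop.
- gauge_arm (a joint): hinge of the drop arm that carries the dial gauge, rad: 0 = down on its rigid stop, grows as it swings up (to 0.75); starts raised at 0.4 to 0.65. Stiff: stays where it is put; 2 to 8 N on the ball move it. Pivot along y, 75 mm behind (+x) and 85 mm above wheel_axis. Only a few thousandths of a rad off the stop the gauge reads too low: press with some 15 N, until the stop is felt.
- drop_knob (a point): centre of the black ball, 20 mm across, on the end of the drop arm's steel lever, which sticks out sideways (+y of wheel_axis); push it down from above. With the arm on its stop it lies at x +30, y +60, z +85 mm in wheel_axis's frame; on the way it moves on a circle of 45 mm radius about the pivot.
- pointer (a joint): the dial's pointer, rad: 0 = upright, plunger free; grows clockwise seen from its face as the plunger is pushed up, one turn for 10 mm. Soft spring, 1 to 2 N. With the arm down the plunger rides on top of the tread: in one turn of the wheel the pointer swings smoothly up and down once, like a sine, by more than 2 rad, always between 0.5 and 5.5. Greatest value = high spot under the plunger.
- marker_pen: bystander: black and white felt marker, 135 mm long, 13 mm thick, lying on the bench; leave it alone. Origin under its middle
- small_motor: bystander: small geared motor on a brass plate, 82x41x26 mm, lying on the bench; leave it alone. Origin under its middle
- screwdriver_red: bystander: screwdriver with a red handle, 184 mm long, 30 mm thick, lying on the bench; leave it alone. Origin under its middle

How it is judged:
By the outcome, as a careful person would: the job done as asked, in the order asked, and still so for the second after the job is handed in, with the robot touching nothing.
It also fails if it takes over 70 s, if anything falls off the work surface, if the arm or the gripper's body presses on something with over 40 N, if the wrist force passes 120 N, or if a joint passes its speed limit or range.

## Robot

A 7-joint arm with a two-finger parallel gripper is mounted at the origin on a cart in front of the work surface, level with it; the furniture and walls round the work are solid. World frame = base frame: x ahead of the robot, y to its left, z up, the work surface at z = 0. Lengths are in m, angles in rad, forces in N, time in s.
With the tool pointing down it reaches from about 0.4 to 0.85 m from the base axis. Payload 10.4 kg.
Tool frame: the origin (TCP) lies between the finger pads; the fingertips stand tcp_to_tips ahead of it and the grasp point (between the pads) lies 8 mm behind it (tcp_to_tips is the distance from the TCP to the fingertips, in m); z points along the fingers, y is the line along which they close (so a half turn about z gives the same grasp; the last joint's range is limited). The gripper opens to 85 mm and grips with 20 to 120 N. Pads are 22 mm wide; open, the fingers measure 114 mm over their backs; the gripper's body (76 mm by 85 mm) begins 54 mm behind the grasp point. The pads swing forward as they close: fully open they stand 13 mm farther back than shut.
Start: joints at [-1.251, 0.332, -0.065, 1.46, 0.022, 1.35, -0.088], TCP at [0.21, 0.589, 0.242] pointing down, gripper open.
Joint ranges: [-2.6, 2.6], [-0.5, 2.12], [-1.47, 1.34], [0.16, 2.42], [-1.27, 4.41], [0.06, 2.06], [-2.6, 2.6]. Speed limits (rad/s): [2.22, 2.22, 2.79, 2.79, 3.14, 3.14, 3.14].

## Interface

Orientations are given as a unit quaternion [x, y, z, w].
In Python, from workcell import * gives the robot as it stands.
- The arm moves only by the tool apply_moves, never from a script. Its argument "rows" is a list of rows, each an object of numbers: "x", "y", "z": the shift along the tool's x, y, z in mm; "ax", "ay", "az": the turn, a rotation vector about the tool's x, y, z in degrees; "gripper": the closure, from 0 (fully open) to 1 (shut). A call has 1 to 5 rows; each row shifts and turns the commanded pose from where the row before left it, along the tool's axes as they then stand; what a row does not reach is not made up. A row lasts 1/12 s, in which the tool goes at most 41.7 mm and 7.16 degrees, less where a joint would pass 70% of its speed; a pose out of reach is approached as far as the arm can. A call with a gripper value outside its range is refused whole. The fingers move at their own pace and stop on an object; "newtons" is the grip in N (left out, the last holds). Time passes only in rows, so rows that do not move let the fingers close. It gives the time, the measured TCP pose, the force, the opening and the grip force at its end, in the units of the state.
- get_obs(): the state, without advancing time (a new reading comes with each control period).
- camera(name): name is "side" or "top"; returns a dict with "color" (384x512x3 uint8, red, green, blue), "fov_y" (degrees; the focal length in pixels is half the picture's height over the tangent of half this angle, whatever the lens; pixels are square), "cx", "cy" (the principal point, pixels), "rvec" (rotation vector, rad) and "tvec" (3), from world to camera coordinates, as OpenCV has them. Camera axes: x right, y down, z forward; pixel columns grow to the right and rows downward; lengths in m; the calibration is good to about 2 mm. A picture is of the moment at which its call begins. There is no depth.
- hand_in(): hands the job in; it is judged then, once.
The state is a dict: "clock": time; "joint_pos": joint angles; "joint_velocities": joint speeds; "tau": joint torques, N m; "position": TCP position; "ee_rot": TCP orientation; "ft_force": force on the tool from outside, world axes, zero at the start; "torque": the same for the moment, N m; "grip_width": opening from 0.0 (shut) to 1.0 (fully open); "grasp_force": force on a finger pad.
Only numpy, scipy, OpenCV 4.12 (cv2) and the standard library are available. Lean on these libraries where they do the work, as an engineer would, in place of code of your own. Each camera call takes 0.05 s, during which the arm holds its last target. There are 200 camera calls.

## Working session

There is one attempt and no reset: what is moved stays moved. The work goes in short steps, Python scripts to look and compute and a tool call to move; the robot and the scene stay as the last step left them, time stands still between calls to the robot, and variables do not carry over. Pictures are saved under pics/ and viewed, at most 10 in all, crops included, and the job is handed in when it is done.

Besides the shell and the picture viewer there is one more tool, called after "Emit:" as a command line: name --argument value ..., lists and objects as JSON in quotes. apply_moves: Moves the arm, as the interface text tells. Its arguments: {"type":"object","properties":{"rows":{"type":"array","items":{"type":"object","properties":{"x":{"type":"number"},"y":{"type":"number"},"z":{"type":"number"},"ax":{"type":"number"},"ay":{"type":"number"},"az":{"type":"number"},"gripper":{"type":"number"}}}},"newtons":{"type":"number"}},"required":["rows"]}

```bash
mkdir -p pics; cat > h.py <<'E'
from workcell import *
import numpy as np, cv2, json
from scipy.spatial.transform import Rotation as R
def snap(n,fn=None):
    c=camera(n)
    if fn: cv2.imwrite('pics/'+fn,c['color'][:,:,::-1])
    return c
def K(c):
    f=c['color'].shape[0]/2/np.tan(np.radians(c['fov_y'])/2)
    return np.array([[f,0,c['cx']],[0,f,c['cy']],[0,0,1]])
def proj(c,p):
    return cv2.projectPoints(np.array(p,float).reshape(-1,3),np.array(c['rvec'],float),np.array(c['tvec'],float),K(c),None)[0].reshape(-1,2)
def ray(c,uv):
    Rm=cv2.Rodrigues(np.array(c['rvec'],float))[0]
    o=-Rm.T@np.array(c['tvec'],float)
    d=Rm.T@np.linalg.inv(K(c))@np.array([uv[0],uv[1],1.])
    return o,d/np.linalg.norm(d)
def atz(c,uv,z):
    o,d=ray(c,uv); return o+d*(z-o[2])/d[2]
E
python3 - <<'E'
from h import *
for n in('side','top'):
    c=snap(n,n+'0.png'); print(n,ray(c,(256,192)),c['fov_y'],c['cx'],c['cy'])
    cv2.imwrite(f'pics/{n}0b.png',cv2.resize(c['color'][:,:,::-1],(800,600),interpolation=cv2.INTER_CUBIC))
o=get_obs();print(o)
E
ls
```

```text
side (array([0.43766257, 0.80922025, 0.56150591]), array([ 0.11292166, -0.89886548, -0.42342597])) 47.68072961650746 260.38484356269026 191.56146632367407
top (array([ 0.43592726, -0.08217483,  0.97581883]), array([ 0.13012184,  0.03551327, -0.9908618 ])) 54.44956718368786 255.36460043115173 195.21273924203092
{'clock': 0.1, 'joint_pos': array([-1.25061596,  0.33278919, -0.0647192 ,  1.46081803,  0.02158204,
        1.34989929, -0.08846375]), 'joint_velocities': array([-0.00079631, -0.00224347, -0.00141077, -0.00044418,  0.0011968 ,
        0.00062725, -0.00053036]), 'tau': array([ 9.40034479e-04, -6.26754642e+01,  4.88762290e-02, -3.92425203e+01,
        1.62561284e-02,  7.05695697e-03,  4.58389977e-06]), 'position': array([0.20994931, 0.5883575 , 0.24162646]), 'ee_rot': array([ 1.70518380e-01,  9.85354307e-01, -6.03147487e-04, -8.90155512e-05]), 'ft_force': array([ 0.6712702 , -0.48890482, -0.14725846]), 'torque': array([ 0.04854651, -0.00429089, -0.00060241]), 'grasp_force': 0.0, 'grip_width': 0.999422266714768}
h.py
pics
```

View pics/side0b.png

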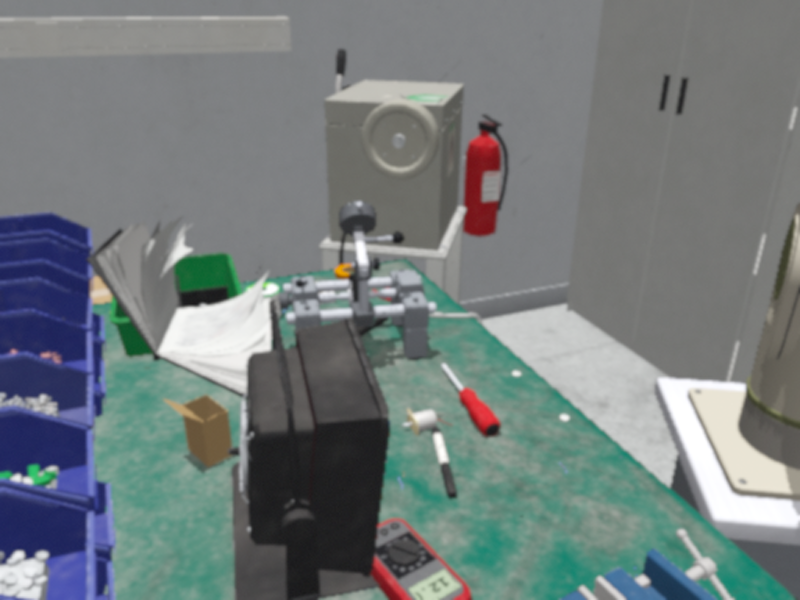

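View pics/top0b.png

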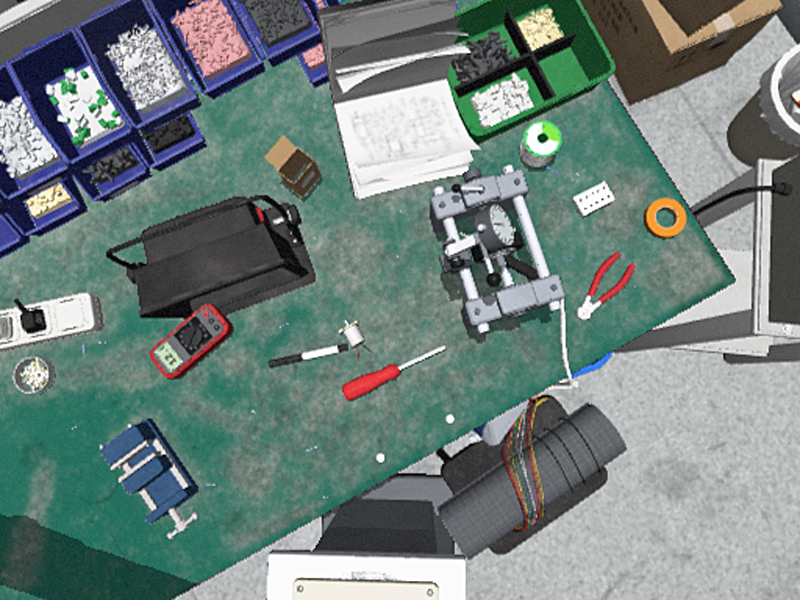

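```bash
python3 - <<'E'
from h import *
c=snap('top');a=c['color'][90:230,265:375,::-1]
cv2.imwrite('pics/t1.png',cv2.resize(a,None,fx=4.2,fy=4.2,interpolation=cv2.INTER_CUBIC))
s=snap('side');b=s['color'][115:235,165:295,::-1]
cv2.imwrite('pics/s1.png',cv2.resize(b,None,fx=5,fy=5,interpolation=cv2.INTER_CUBIC))
for p in [(0,0),(800,0),(0,600),(800,600),(497,248),(580,200),(400,350),(300,350)]:print(p,atz(c,(p[0]*.64,p[1]*.64),0))
E
```

```text
(0, 0) [1.11462949 0.70340696 0.        ]
(800, 0) [ 1.1048172  -0.74128241  0.        ]
(0, 600) [0.06393571 0.59476082 0.        ]
(800, 600) [ 0.10238114 -0.67665533  0.        ]
(497, 248) [ 6.55211214e-01 -2.10390022e-01  1.11022302e-16]
(580, 200) [ 7.40094398e-01 -3.51476862e-01  1.11022302e-16]
(400, 350) [ 0.479808   -0.04866097  0.        ]
(300, 350) [0.47712806 0.11954313 0.        ]
```

View pics/t1.png

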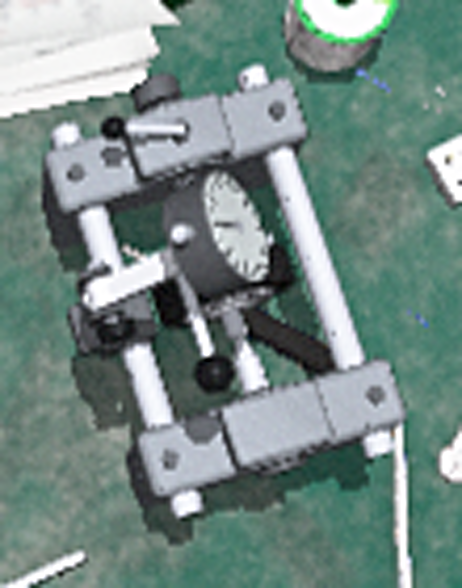

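View pics/s1.png

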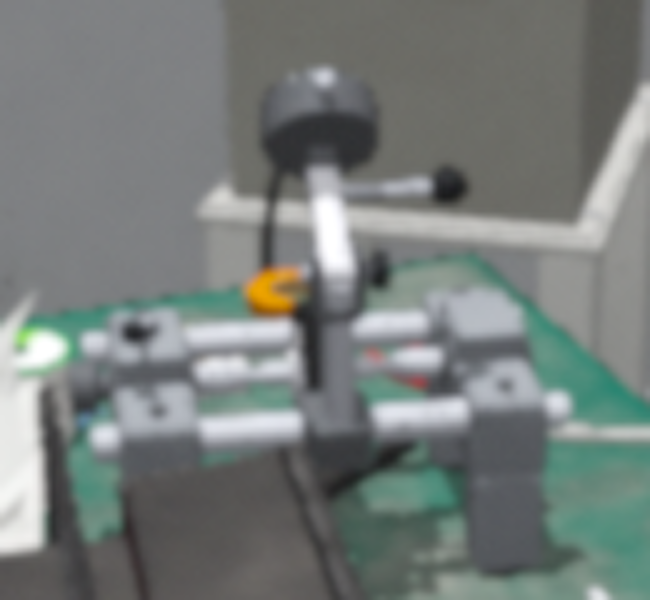

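```bash
cat >> h.py <<'E'
def F():
    d=json.load(open('frame.json')); o=np.array(d['o']); th=d['th']
    x=np.array([np.cos(th),np.sin(th),0]);z=np.array([0,0,1.]);y=np.cross(z,x)
    return o,np.array([x,y,z]).T
E
python3 - <<'E'
from h import *
c=snap('top');s=snap('side')
T=[(277,108),(75,173),(375,393),(170,460)]
P=[atz(c,(265+u/4.2,90+v/4.2),.118) for u,v in T]
P=np.array(P);print(P.round(4)); print(np.linalg.norm(P[0]-P[1]),np.linalg.norm(P[2]-P[3]),np.linalg.norm(P[0]-P[2]))
m=P.mean(0)
x=(P[1]-P[0]+P[3]-P[2]);x1=np.arctan2(x[1],x[0]);y=P[2]-P[0]+P[3]-P[1];y1=np.arctan2(y[1],y[0])-np.pi/2
print(m,x1,y1,np.degrees([x1,y1]))
th=(x1+y1%(2*np.pi))/2
json.dump({'o':[m[0],m[1],.092],'th':th},open('frame.json','w'))
o,M=F()
# overlay check
def draw(c,u0,v0,f,sh,fn):
    a=cv2.resize(c['color'][v0:v0+sh[1],u0:u0+sh[0],::-1],None,fx=f,fy=f,interpolation=cv2.INTER_CUBIC)
    pts=[]
    for p in [(-57,0,-5),(57,0,-5),(-57,66,-5),(-57,-66,-5),(57,66,-5),(57,-66,-5),(0,66,0),(0,-66,0),(75,0,85),(0,66,26),(0,-66,26),(30,60,85)]:
        q=proj(c,o+M@(np.array(p)/1000))[0]; cv2.circle(a,tuple(int(v) for v in ((q-[u0,v0])*f)),3,(0,0,255),-1)
    return a
A=draw(c,265,90,4.2,(110,140),0);B=draw(s,165,115,4.2,(80,130),0);B=draw(s,180,115,4.2,(80,140),0)
cv2.imwrite('pics/ov.png',np.hstack([A,B]))
E
```

```text
[[ 0.7326 -0.2254  0.118 ]
 [ 0.6942 -0.1124  0.118 ]
 [ 0.5711 -0.2777  0.118 ]
 [ 0.5326 -0.1657  0.118 ]]
0.11941335504719465 0.11840472370413889 0.16976055588658567
[ 0.6326112  -0.19530843  0.118     ] 1.9001956335201569 -4.396386907096954 [ 108.87319005 -251.89441488]
```

View pics/ov.png

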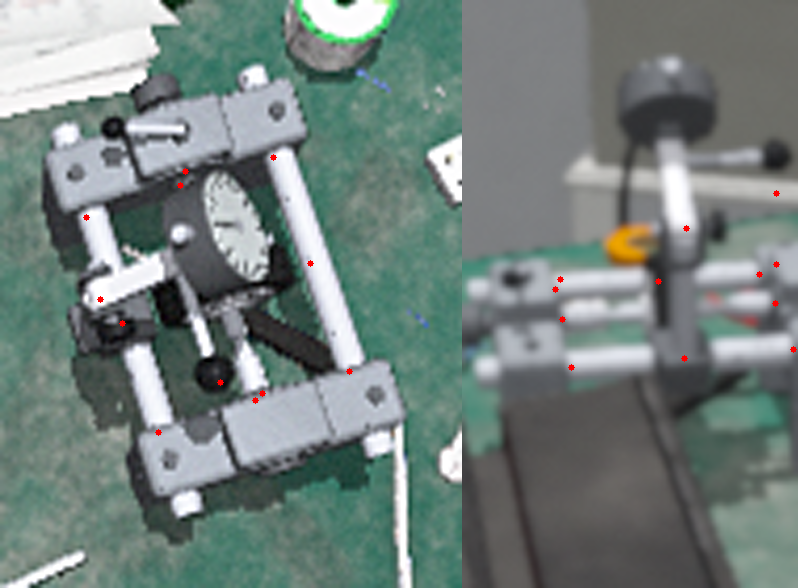

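```bash
cat >> h.py <<'E'
def rotf(tilt_dir,deg,ydir):
    """approach z = down tilted by deg toward tilt_dir (frame coords, where tips point), tool y near ydir (frame); -> world R"""
    o,M=F(); t=np.radians(deg)
    z=M@(np.array([0,0,-np.cos(t)])+np.sin(t)*np.array(tilt_dir,float))
    y=M@np.array(ydir,float); y-=z*(y@z); y/=np.linalg.norm(y); return np.array([np.cross(y,z),y,z]).T
def pose():
    b=get_obs(); return np.array(b['position']),R.from_quat(b['ee_rot'])
def delta(p,Rm=None,n=None):
    """print rows to go to world p, R; straight line, even turn"""
    p0,r0=pose(); r1=r0 if Rm is None else R.from_matrix(Rm)
    rv=(r0.inv()*r1).as_rotvec(degrees=True); d=np.array(p)-p0
    k=max(1,int(np.ceil(max(np.linalg.norm(d)/.040,np.linalg.norm(rv)/7.)))) if n is None else n
    print('n',k,'rv/row',(rv/k).round(2),'tot',rv.round(1),'dist',np.linalg.norm(d).round(4))
    for i in range(k): print((R.from_rotvec(rv*i/k,degrees=True).inv().apply(r0.inv().apply(d/k))*1000).round(1))
def state():
    o,M=F();b=get_obs();p,r=pose()
    print('t',round(b['clock'],2),'p',p.round(4),'f',(M.T@(p-o)*1000).round(1),'zt_f',(M.T@r.as_matrix()[:,2]).round(2),'yt_f',(M.T@r.as_matrix()[:,1]).round(2),'F_f',(M.T@b['ft_force']).round(1),'w',round(b['grip_width'],3),'gf',round(b['grasp_force'],1),'q',np.round(b['joint_pos'],2))
E
python3 - <<'E'
from h import *
import workcell; print([n for n in dir(workcell) if n[0]!='_']); print(globals().get('tcp_to_tips'))
o,M=F();print(M)
state()
for yd in((1,0,0),(-1,0,0)):
    Rm=rotf((0,-1,0),25,yd)
    delta(o+M@np.array([.06,.15,.25]),Rm)
E
```

```text
['MotionError', 'camera', 'get_obs', 'hand_in', 'tcp_to_tips']
0.011
[[-0.317129   -0.94838241  0.        ]
 [ 0.94838241 -0.317129    0.        ]
 [ 0.          0.          1.        ]]
t 0.3 p [0.21   0.5886 0.2421] f [877.4 152.2 150.1] zt_f [-0.  0. -1.] yt_f [ 0.79 -0.62 -0.  ] F_f [-0.4 -0.2 -0.4] w 1.001 gf 0.0 q [-1.25  0.33 -0.06  1.46  0.02  1.35 -0.09]
n 21 rv/row [-0.4  -1.15 -1.79] tot [ -8.3 -24.1 -37.5] dist 0.8235
[-24.1 -30.6  -4.7]
[-23.2 -31.3  -4.5]
[-22.3 -31.9  -4.3]
[-21.4 -32.6  -4. ]
[-20.5 -33.2  -3.8]
[-19.5 -33.8  -3.7]
[-18.5 -34.4  -3.5]
[-17.5 -34.9  -3.4]
[-16.5 -35.4  -3.3]
[-15.4 -35.9  -3.2]
[-14.4 -36.3  -3.2]
[-13.3 -36.8  -3.2]
[-12.2 -37.1  -3.2]
[-11.1 -37.5  -3.2]
[-10.  -37.8  -3.2]
[ -8.9 -38.1  -3.3]
[ -7.8 -38.3  -3.4]
[ -6.6 -38.5  -3.5]
[ -5.5 -38.7  -3.7]
[ -4.4 -38.8  -3.9]
[ -3.2 -38.9  -4.1]
n 21 rv/row [-1.47  0.51  6.62] tot [-30.8  10.7 139. ] dist 0.8235
[-24.1 -30.6  -4.7]
[-27.4 -27.4  -5.7]
[-30.3 -23.9  -6.6]
[-32.8 -20.1  -7.5]
[-34.8 -16.   -8.2]
[-36.4 -11.7  -8.9]
[-37.4  -7.1  -9.5]
[-37.8  -2.5  -9.9]
[-37.8   2.1 -10.3]
[-37.2   6.7 -10.5]
[-36.1  11.2 -10.6]
[-34.4  15.5 -10.6]
[-32.3  19.7 -10.4]
[-29.7  23.5 -10.1]
[-26.7  27.   -9.7]
[-23.3  30.2  -9.2]
[-19.6  32.9  -8.6]
[-15.6  35.1  -7.9]
[-11.3  36.9  -7.1]
[-6.9 38.1 -6.2]
[-2.4 38.8 -5.3]
```

Emit:
apply_moves --rows '[{"x": -24,"y": -30.6,"z": -8,"ax": -0.4,"ay": -1.15,"az": -1.8,"gripper": 1},{"x": -23,"y": -31,"z": -8,"ax": -0.4,"ay": -1.15,"az": -1.8,"gripper": 1},{"x": -22,"y": -32,"z": -8,"ax": -0.4,"ay": -1.15,"az": -1.8,"gripper": 1},{"x": -21,"y": -32.6,"z": -6,"ax": -0.4,"ay": -1.15,"az": -1.8,"gripper": 1},{"x": -20.5,"y": -33,"z": -4,"ax": -0.4,"ay": -1.15,"az": -1.8,"gripper": 1}]'

```text
clock: 0.72
position: [0.2714, 0.4033, 0.2791]
ee_rot: [0.092, 0.994, 0.009, 0.053]
ft_force: [1.6, -0.4, 1.0]
grip_width: 0.298
grasp_force: 0.0
```

Emit:
apply_moves --rows '[{"x": -19.5,"y": -34,"z": -4,"ax": -0.4,"ay": -1.15,"az": -1.8,"gripper": 1},{"x": -18.5,"y": -34,"z": -4,"ax": -0.4,"ay": -1.15,"az": -1.8,"gripper": 1},{"x": -17.5,"y": -35,"z": -3,"ax": -0.4,"ay": -1.15,"az": -1.8,"gripper": 1},{"x": -16.5,"y": -35,"z": -3,"ax": -0.4,"ay": -1.15,"az": -1.8,"gripper": 1},{"x": -15.5,"y": -36,"z": -3,"ax": -0.4,"ay": -1.15,"az": -1.8,"gripper": 1}]'

```text
clock: 1.13
position: [0.334, 0.2193, 0.3024]
ee_rot: [0.013, 0.994, 0.018, 0.105]
ft_force: [0.5, 0.9, 1.5]
grip_width: -0.001
grasp_force: 0.0
```

Emit:
apply_moves --rows '[{"x": -14.5,"y": -36,"z": -3,"ax": -0.4,"ay": -1.15,"az": -1.8,"gripper": 1},{"x": -13.5,"y": -37,"z": -3,"ax": -0.4,"ay": -1.15,"az": -1.8,"gripper": 1},{"x": -12,"y": -37,"z": -3,"ax": -0.4,"ay": -1.15,"az": -1.8,"gripper": 1},{"x": -11,"y": -37.5,"z": -3,"ax": -0.4,"ay": -1.15,"az": -1.8,"gripper": 1},{"x": -10,"y": -38,"z": -3,"ax": -0.4,"ay": -1.15,"az": -1.8,"gripper": 1}]'

```text
clock: 1.55
position: [0.3893, 0.0591, 0.3219]
ee_rot: [-0.057, 0.987, 0.026, 0.148]
ft_force: [1.0, 0.6, 0.2]
grip_width: -0.0
grasp_force: 0.0
```

```bash
python3 - <<'E'
from h import *
o,M=F()
state()
Rm=rotf((0,-1,0),25,(1,0,0))
delta(o+M@np.array([.06,.13,.25]),Rm)
E
```

```text
t 1.55 p [0.3893 0.0591 0.3219] f [318.4 150.1 229.9] zt_f [-0.03 -0.3  -0.95] yt_f [ 0.98 -0.2   0.03] F_f [ 0.3 -1.1  0.2] w -0.0 gf 0.0 q [-0.57 -0.49  0.2   2.08  0.15  1.25  1.27]
n 7 rv/row [-0.34 -1.08 -1.64] tot [ -2.4  -7.6 -11.5] dist 0.26
[-11.  -35.5  -0.8]
[-10.  -35.8  -0.9]
[ -9.  -36.   -0.9]
[ -7.9 -36.3  -1. ]
[ -6.9 -36.5  -1. ]
[ -5.9 -36.7  -1.1]
[ -4.8 -36.8  -1.2]
```

Emit:
apply_moves --rows '[{"x": -11,"y": -35.5,"z": 2,"ay": 0,"az": -1.6,"gripper": 1},{"x": -10,"y": -36,"z": 2,"ay": 0,"az": -1.6,"gripper": 1},{"x": -9,"y": -36,"z": 2,"az": -1.6,"gripper": 1},{"x": -8,"y": -36,"z": 2,"az": -1.6,"gripper": 1},{"x": -7,"y": -36.5,"z": 2,"az": -1.6,"gripper": 1}]'

```text
invalid input at $.rows[0]: expected keys x, y, z, ax, ay, az, gripper
```

```bash
python3 - <<'E'
from h import *
o,M=F()
state()
c=snap('top');s=snap('side')
# knob: coarse pixel from crops
kt=(265+212/4.2,90+373/4.2); ks=(180+(775-462)/4.2,115+157/4.2)
best=min(((np.linalg.norm(proj(c,o+M@np.array([.075-.045*np.cos(a),.06,.085+.045*np.sin(a)]))[0]-kt),np.linalg.norm(proj(s,o+M@np.array([.075-.045*np.cos(a),.06,.085+.045*np.sin(a)]))[0]-ks),a) for a in np.linspace(.35,.7,36)),key=lambda t:t[0]+t[1]);print(best)
a=best[2]
Rm=rotf((0,-1,0),25,(1,0,0))
print('tip center above ball'); k=np.array([.075-.045*np.cos(a),.060,.085+.045*np.sin(a)]);print(k)
# tips at TCP+11mm along z ; put tips 30 mm above ball centre
zt=M.T@Rm[:,2]
delta(o+M@(k+[0,.003,.040]-.011*zt),Rm)
E
```

```text
t 1.55 p [0.3893 0.0591 0.3219] f [318.4 150.1 229.9] zt_f [-0.03 -0.3  -0.95] yt_f [ 0.98 -0.2   0.03] F_f [ 0.3 -1.1  0.2] w -0.0 gf 0.0 q [-0.57 -0.49  0.2   2.08  0.15  1.25  1.27]
(np.float64(1.512683988196527), np.float64(0.9823907137117701), np.float64(0.58))
tip center above ball
[0.03735918 0.06       0.10966108]
n 8 rv/row [-0.33 -0.94 -1.52] tot [ -2.6  -7.5 -12.2] dist 0.2963
[-14.4 -31.7  12.7]
[-13.3 -32.1  12.7]
[-12.3 -32.6  12.7]
[-11.2 -32.9  12.7]
[-10.1 -33.3  12.7]
[ -9.  -33.6  12.7]
[ -7.9 -33.9  12.6]
[ -6.8 -34.2  12.5]
```

Emit:
apply_moves --rows '[{"x": -11,"y": -35.5,"z": 5,"ax": 0,"ay": -0.9,"az": -1.6,"gripper": 1},{"x": -10,"y": -36,"z": 5,"ax": 0,"ay": -0.9,"az": -1.6,"gripper": 1},{"x": -9,"y": -36,"z": 5,"ax": 0,"ay": -0.9,"az": -1.6,"gripper": 1},{"x": -8,"y": -36,"z": 5,"ax": 0,"ay": -0.9,"az": -1.6,"gripper": 1},{"x": -7,"y": -36.5,"z": 5,"ax": 0,"ay": -0.9,"az": -1.6,"gripper": 1}]'

```text
clock: 2.07
position: [0.4702, -0.1103, 0.3101]
ee_rot: [-0.124, 0.974, 0.017, 0.189]
ft_force: [0.9, 0.5, 0.4]
grip_width: -0.003
grasp_force: 0.0
```

```bash
python3 - <<'E'
from h import *
o,M=F()
state()
Rm=rotf((0,-1,0),25,(1,0,0));zt=M.T@Rm[:,2];k=np.array([.0375,.060,.110])
delta(o+M@(k+[0,.006,.030]-.011*zt),Rm)
s=snap('side')
cv2.imwrite('pics/s2.png',cv2.resize(s['color'][60:235,120:340,::-1],None,fx=3.4,fy=3.4,interpolation=cv2.INTER_CUBIC))
E
```

```text
t 2.07 p [ 0.4702 -0.1103  0.3101] f [132.1 127.  218.1] zt_f [-0.04 -0.37 -0.93] yt_f [ 1.   -0.07 -0.01] F_f [ 0.2 -1.   0.4] w -0.003 gf 0.0 q [-0.59 -0.41  0.64  2.    0.16  1.11  1.84]
n 4 rv/row [-0.59 -0.8  -0.87] tot [-2.4 -3.2 -3.5] dist 0.1295
[ -8.2 -22.3  22. ]
[ -7.5 -22.7  21.8]
[ -6.9 -23.   21.7]
[ -6.2 -23.3  21.5]
```

Emit:
apply_moves --rows '[{"x": -8,"y": -22.3,"z": 22,"ax": -0.6,"ay": -0.8,"az": -0.9,"gripper": 1},{"x": -7.5,"y": -22.7,"z": 21.8,"ax": -0.6,"ay": -0.8,"az": -0.9,"gripper": 1},{"x": -7,"y": -23,"z": 21.7,"ax": -0.6,"ay": -0.8,"az": -0.9,"gripper": 1},{"x": -6,"y": -23.3,"z": 21.5,"ax": -0.6,"ay": -0.8,"az": -0.9,"gripper": 1},{"x": 0,"y": 0,"z": 0,"ax": 0,"ay": 0,"az": 0,"gripper": 1}]'

```text
clock: 2.53
position: [0.5459, -0.1783, 0.2418]
ee_rot: [-0.152, 0.966, 0.035, 0.207]
ft_force: [-0.4, -0.4, -0.1]
grip_width: -0.003
grasp_force: 0.0
```

```bash
python3 - <<'E'
from h import *
o,M=F()
state()
p,r=pose()
print('world-down 10mm in tool', (r.inv().apply([0,0,-10])).round(2), '-x_f 10mm', r.inv().apply(M@[-10,0,0]).round(2))
s=snap('side');t=snap('top')
a=cv2.resize(s['color'][100:200,190:280,::-1],None,fx=4.2,fy=4.2,interpolation=cv2.INTER_CUBIC)
b=cv2.resize(t['color'][110:210,280:370,::-1],None,fx=4.2,fy=4.2,interpolation=cv2.INTER_CUBIC)
cv2.imwrite('pics/k1.png',np.hstack([a,b]))
E
```

```text
t 2.53 p [ 0.5459 -0.1783  0.2418] f [ 43.6  76.8 149.8] zt_f [ 0.   -0.41 -0.91] yt_f [ 1.   -0.01  0.01] F_f [-0.3  0.5 -0.1] w -0.003 gf 0.0 q [-0.85 -0.1   1.22  1.93 -0.22  0.93  2.37]
world-down 10mm in tool [ 4.1  -0.05  9.12] -x_f 10mm [ -0.1  -10.    -0.01]
```

View pics/k1.png

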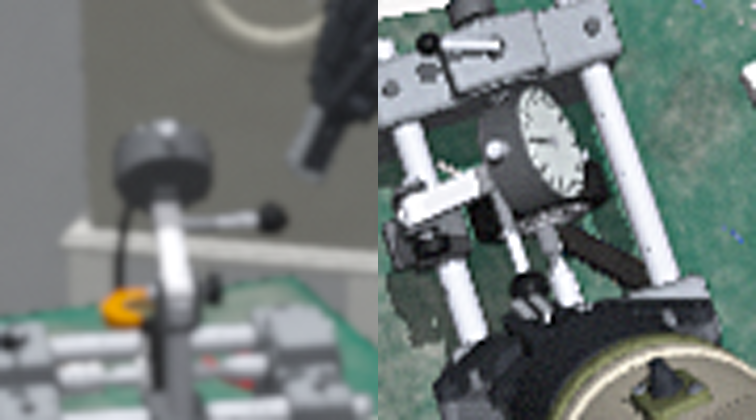

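Emit:
apply_moves --rows '[{"x": -2.3,"y": -7,"z": 12,"ax": 0,"ay": 0,"az": 0,"gripper": 1},{"x": 4.1,"y": 0,"z": 9.1,"ax": 0,"ay": 0,"az": 0,"gripper": 1},{"x": 4.1,"y": -2,"z": 9.1,"ax": 0,"ay": 0,"az": 0,"gripper": 1},{"x": 0,"y": 0,"z": 0,"ax": 0,"ay": 0,"az": 0,"gripper": 1}]'

```text
clock: 2.97
position: [0.5554, -0.1774, 0.2129]
ee_rot: [-0.156, 0.965, 0.039, 0.207]
ft_force: [0.5, 0.4, -1.3]
grip_width: -0.002
grasp_force: 0.0
```

```bash
python3 -c "
from h import *
state()"
```

```text
t 2.97 p [ 0.5554 -0.1774  0.2129] f [ 41.4  67.5 120.9] zt_f [ 0.01 -0.41 -0.91] yt_f [1.   0.   0.01] F_f [ 0.2 -0.6 -1.3] w -0.002 gf 0.0 q [-0.82  0.08  1.29  1.95 -0.48  0.91  2.59]
```

Emit:
apply_moves --rows '[{"x": -6,"y": 0,"z": -18,"ax": 0,"ay": 0,"az": 0,"gripper": 1},{"x": 0,"y": 0,"z": -8,"ax": 0,"ay": 0,"az": 7,"gripper": 1},{"x": 0,"y": 0,"z": 0,"ax": 0,"ay": 0,"az": 7,"gripper": 1},{"x": 0,"y": 0,"z": 0,"ax": 0,"ay": 0,"az": 7,"gripper": 1},{"x": 0,"y": 0,"z": 0,"ax": 0,"ay": 0,"az": 7,"gripper": 1}]'

```text
clock: 3.38
position: [0.5509, -0.1799, 0.2416]
ee_rot: [0.085, 0.973, 0.089, 0.193]
ft_force: [-0.4, 0.0, 0.7]
grip_width: 0.0
grasp_force: 0.0
```

Emit:
apply_moves --rows '[{"x": 0,"y": 0,"z": 0,"ax": 0,"ay": 0,"az": 7,"gripper": 1},{"x": 0,"y": 0,"z": 0,"ax": 0,"ay": 0,"az": 7,"gripper": 1},{"x": 0,"y": 0,"z": 0,"ax": 0,"ay": 0,"az": 7,"gripper": 1},{"x": 0,"y": 0,"z": 0,"ax": 0,"ay": 0,"az": 7,"gripper": 1},{"x": 0,"y": 0,"z": 0,"ax": 0,"ay": 0,"az": 7,"gripper": 1}]'

```text
clock: 3.8
position: [0.5508, -0.18, 0.2413]
ee_rot: [0.374, 0.903, 0.142, 0.158]
ft_force: [0.4, 0.1, 1.6]
grip_width: 0.005
grasp_force: 0.0
```

```bash
python3 - <<'E'
from h import *
o,M=F()
state()
p,r=pose()
print('world-down 10mm in tool', (r.inv().apply([0,0,-10])).round(2))
zt=M.T@r.as_matrix()[:,2]
delta(o+M@(np.array([.0365,.064,.128])-.011*zt))
s=snap('side');t=snap('top')
a=cv2.resize(s['color'][100:200,190:280,::-1],None,fx=4.2,fy=4.2,interpolation=cv2.INTER_CUBIC)
b=cv2.resize(t['color'][110:210,280:370,::-1],None,fx=4.2,fy=4.2,interpolation=cv2.INTER_CUBIC)
cv2.imwrite('pics/k2.png',np.hstack([a,b]))
E
```

```text
t 3.8 p [ 0.5508 -0.18    0.2413] f [ 40.5  72.7 149.3] zt_f [ 0.01 -0.41 -0.91] yt_f [ 0.44 -0.81  0.37] F_f [-0.  -0.4  1.6] w 0.005 gf 0.0 q [-0.79 -0.04  1.19  1.92 -0.31  0.94  1.34]
world-down 10mm in tool [ 1.78 -3.75  9.1 ]
n 1 rv/row [0. 0. 0.] tot [0. 0. 0.] dist 0.0127
[-3.3 -2.7 12. ]
```

View pics/k2.png

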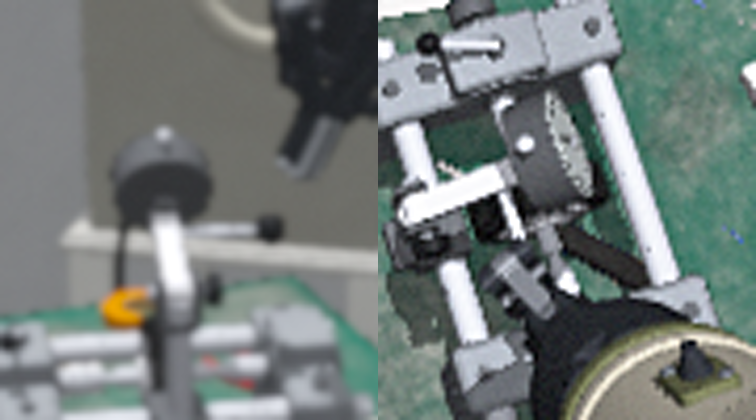

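Emit:
apply_moves --rows '[{"x": -6.4,"y": -4.2,"z": 12,"ax": 0,"ay": 0,"az": 0,"gripper": 1},{"x": 1.8,"y": -3.75,"z": 9.1,"ax": 0,"ay": 0,"az": 2,"gripper": 1},{"x": 1,"y": -3.75,"z": 9.1,"ax": 0,"ay": 0,"az": 2,"gripper": 1},{"x": 0,"y": 0,"z": 0,"ax": 0,"ay": 0,"az": 0,"gripper": 1}]'

```text
clock: 4.23
position: [0.557, -0.1872, 0.208]
ee_rot: [0.402, 0.891, 0.146, 0.152]
ft_force: [-1.1, -0.3, 0.9]
grip_width: 0.002
grasp_force: 0.0
```

```bash
python3 -c "
from h import *
state()"
```

```text
t 4.23 p [ 0.557  -0.1872  0.208 ] f [ 31.7  69.1 116. ] zt_f [ 0.01 -0.41 -0.91] yt_f [ 0.39 -0.84  0.38] F_f [0.  1.1 0.9] w 0.002 gf 0.0 q [-0.74  0.12  1.24  1.94 -0.54  0.92  1.48]
```

Emit:
apply_moves --rows '[{"x": 0.9,"y": -1.9,"z": 4.5,"ax": 0,"ay": 0,"az": 2,"gripper": 1},{"x": 0.7,"y": -1.9,"z": 4.5,"ax": 0,"ay": 0,"az": 2,"gripper": 1}]'

```text
clock: 4.4
position: [0.558, -0.1888, 0.2005]
ee_rot: [0.434, 0.875, 0.152, 0.149]
ft_force: [-0.0, -5.0, 5.3]
grip_width: -0.001
grasp_force: 2.4
```

Emit:
apply_moves --rows '[{"x": 0.3,"y": -1,"z": 2,"ax": 0,"ay": 0,"az": 1,"gripper": 1},{"x": 0.3,"y": -1,"z": 2,"ax": 0,"ay": 0,"az": 1,"gripper": 1}]'

```text
clock: 4.57
position: [0.5576, -0.1882, 0.1954]
ee_rot: [0.449, 0.868, 0.154, 0.146]
ft_force: [-0.2, -2.4, 3.9]
grip_width: -0.002
grasp_force: 1.8
```

```bash
python3 -c "
from h import *
state()
s=snap('side');t=snap('top')
a=cv2.resize(s['color'][100:200,190:280,::-1],None,fx=4.2,fy=4.2,interpolation=cv2.INTER_CUBIC)
b=cv2.resize(t['color'][110:210,280:370,::-1],None,fx=4.2,fy=4.2,interpolation=cv2.INTER_CUBIC)
cv2.imwrite('pics/k3.png',np.hstack([a,b]))
"
```

```text
t 4.57 p [ 0.5576 -0.1882  0.1954] f [ 30.5  68.9 103.4] zt_f [ 0.01 -0.41 -0.91] yt_f [ 0.29 -0.87  0.4 ] F_f [-2.2  1.   3.9] w -0.002 gf 1.8 q [-0.72  0.16  1.24  1.96 -0.6   0.91  1.42]
```

Emit:
apply_moves --rows '[{"x": 0.3,"y": -0.8,"z": 1.8,"ax": 0,"ay": 0,"az": 0,"gripper": 1},{"x": 0.3,"y": -0.8,"z": 1.8,"ax": 0,"ay": 0,"az": 0,"gripper": 1}]'

```text
clock: 4.83
position: [0.5582, -0.1885, 0.1928]
ee_rot: [0.449, 0.868, 0.155, 0.147]
ft_force: [-19.5, 1.4, 38.5]
grip_width: -0.0
grasp_force: 21.7
```

Emit:
apply_moves --rows '[{"x": 0.3,"y": -0.8,"z": 1.8,"ax": 0,"ay": 0,"az": 0,"gripper": 1},{"x": 0,"y": 0,"z": 0,"ax": 0,"ay": 0,"az": 0,"gripper": 1}]'

```text
clock: 5.0
position: [0.5584, -0.1886, 0.1925]
ee_rot: [0.449, 0.867, 0.156, 0.146]
ft_force: [-26.2, 3.6, 46.4]
grip_width: -0.001
grasp_force: 25.7
```

Emit:
apply_moves --rows '[{"x": -0.7,"y": 1.8,"z": -4.2,"ax": 0,"ay": 0,"az": 0,"gripper": 1},{"x": -4,"y": 10,"z": -24,"ax": 0,"ay": 0,"az": 0,"gripper": 1},{"x": -4,"y": 12,"z": -30,"ax": 0,"ay": 0,"az": 0,"gripper": 1},{"x": 0,"y": 0,"z": -35,"ax": 0,"ay": 0,"az": 0,"gripper": 1},{"x": 0,"y": 0,"z": -35,"ax": 0,"ay": 0,"az": 0,"gripper": 1}]'

```text
clock: 5.42
position: [0.5324, -0.1948, 0.3067]
ee_rot: [0.447, 0.87, 0.154, 0.142]
ft_force: [0.6, 0.9, -1.8]
grip_width: 0.001
grasp_force: 0.0
```

```bash
python3 -c "
from h import *
state()
s=snap('side');t=snap('top')
o,M=F()
a=cv2.resize(s['color'][110:210,195:275,::-1],None,fx=5,fy=5,interpolation=cv2.INTER_CUBIC)
b=cv2.resize(t['color'][110:210,305:365,::-1],None,fx=5,fy=5,interpolation=cv2.INTER_CUBIC)
cv2.imwrite('pics/k4.png',np.hstack([a,b]))
print(proj(t,o+M@[-.015,0,.099]),proj(t,o+M@[.0,0,.137]),proj(s,o+M@[-.015,0,.099]))
"
```

```text
t 5.42 p [ 0.5324 -0.1948  0.3067] f [ 32.3  94.8 214.7] zt_f [ 0.01 -0.41 -0.91] yt_f [ 0.29 -0.87  0.39] F_f [ 0.6 -0.9 -1.8] w 0.001 gf 0.0 q [-0.8  -0.22  1.13  1.84 -0.07  1.07  0.99]
[[329.44096456 147.33057135]] [[325.44376267 144.90236588]] [[228.0984089  150.91474062]]
```

View pics/k4.png

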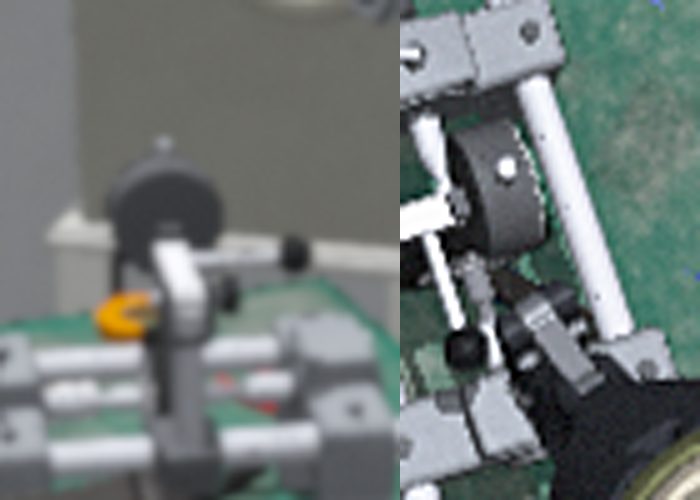

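```bash
cat >> h.py <<'E'
def avg(n,k):
    cs=[camera(n) for _ in range(k)]; a=np.mean([c['color'].astype(float) for c in cs],0); return cs[0],a
E
python3 -c "
from h import *
t,a=avg('top',4); np.save('top_a0.npy',a)
print('noise',np.std(camera('top')['color'].astype(float)-a))
g=a.mean(2)
for v in range(130,164): print(v,' '.join('%3d'%x for x in g[v,318:342]))
o,M=F()
print(proj(t,o+M@np.array([[-.015,.029,.099],[-.015,-.029,.099],[-.015,0,.128],[-.015,0,.070],[-.040,.011,0],[-.040,-.011,0],[.04,.011,0],[.04,-.011,0],[-.013,0,.137],[-.028,.011,.028]])).round(1))
"
```

```text
noise 11.36839663374748
130  52  55  54  54  57  53  55  53  56  48  66 149 201 231 242 249 244 235 128  85  97 113 115 103
131  56  55  54  56  51  56  54  56  55  50  52 112 188 226 239 248 246 240 172  83 104 122 115 103
132  54  56  53  53  53  56  54  53  52  49  45  77 175 214 237 246 249 240 217  96 100 112 101  99
133  59  62  60  49  50  51  56  62  66  47  47  67 149 199 231 243 249 244 235 142  97 106 102  96
134  57  58  57  59  56  65  73  83  98  71  47  58 113 186 224 239 248 247 239 196  92 104 100  99
135  62  63  69  76  82  83  83  82  89 113 101  46  80 175 215 238 247 250 241 218 103  98  98  96
136  82  83  84  87  89  90  89  91  90 108 187  42  64 143 197 216 245 250 244 236 145  93  94  94
137  93  89  92  96  95  95  95  96  95 110 182  42  43  92 177 160 242 249 247 238 201  92  91  94
138  98  99 103  99  98  96  96  97  99  98 103 130  38  74 174 215 237 247 250 242 225 116  92  94
139 104 104 105 103 101 100 102 104 103 102 118 194 100  75 138 198 232 243 250 243 236 148  86  93
140 103 112 105  97 103 102 102  99  98 101  98 103 200  96 104 184 223 240 
[... 2240 characters left out ...]
127  73  85  67  39  35  62  71 122 105  72  57  63  65  63  60  59  64  97 120 194Traceback (most recent call last):
  File "<string>", line 8, in <module>
    print(proj(t,o+M@np.array([[-.015,.029,.099],[-.015,-.029,.099],[-.015,0,.128],[-.015,0,.070],[-.040,.011,0],[-.040,-.011,0],[.04,.011,0],[.04,-.011,0],[-.013,0,.137],[-.028,.011,.028]])).round(1))
                   ~^~~~~~~~~~~~~~~~~~~~~~~~~~~~~~~~~~~~~~~~~~~~~~~~~~~~~~~~~~~~~~~~~~~~~~~~~~~~~~~~~~~~~~~~~~~~~~~~~~~~~~~~~~~~~~~~~~~~~~~~~~~~~~~~~~~~~~~~~~~~~~~~~~~~~~~~~~~~~~~~~~~~~~~~~~
ValueError: matmul: Input operand 1 has a mismatch in its core dimension 0, with gufunc signature (n?,k),(k,m?)->(n?,m?) (size 10 is different from 3)
```

```bash
cat >> h.py <<'E'
def wp(lean,rad,y=0.):
    """tool pose: lean deg, TCP at radius rad(mm) on the ray from wheel axis"""
    o,M=F(); t=np.radians(lean)
    return o+M@np.array([-np.sin(t)*rad/1000,y/1000,np.cos(t)*rad/1000]), rotf((1,0,0),lean,(0,-1,0))
E
python3 - <<'E'
from h import *
o,M=F(); state()
p,r=wp(45,240)
print((M.T@(p-o)*1000).round(1)); delta(p,r)
E
```

```text
t 5.77 p [ 0.5324 -0.196   0.3054] f [ 31.2  95.2 213.4] zt_f [ 0.01 -0.41 -0.91] yt_f [ 0.29 -0.87  0.39] F_f [-0.5  0.6  0.1] w -0.003 gf 0.0 q [-0.8  -0.21  1.13  1.84 -0.08  1.07  1.  ]
[-169.7   -0.   169.7]
n 8 rv/row [2.04 5.87 3.17] tot [16.3 46.9 25.3] dist 0.2265
[-26.6   1.    9.6]
[-27.4   2.8   6.8]
[-27.7   4.5   3.8]
[-27.6   6.1   0.8]
[-27.2   7.6  -2.3]
[-26.3   8.9  -5.3]
[-25.1  10.1  -8.3]
[-23.5  11.1 -11.2]
```

Emit:
apply_moves --rows '[{"x": -26.6,"y": 1,"z": 9.6,"ax": 2.04,"ay": 5.87,"az": 3.17,"gripper": 1},{"x": -27.4,"y": 2.8,"z": 6.8,"ax": 2.04,"ay": 5.87,"az": 3.17,"gripper": 1},{"x": -27.7,"y": 4.5,"z": 3.8,"ax": 2.04,"ay": 5.87,"az": 3.17,"gripper": 1},{"x": -27.6,"y": 6.1,"z": 0.8,"ax": 2.04,"ay": 5.87,"az": 3.17,"gripper": 1},{"x": -27.2,"y": 7.6,"z": -2.3,"ax": 2.04,"ay": 5.87,"az": 3.17,"gripper": 1}]'

```text
clock: 6.18
position: [0.5535, -0.2382, 0.3088]
ee_rot: [0.502, 0.851, 0.157, 0.008]
ft_force: [1.1, 1.3, 2.7]
grip_width: 0.002
grasp_force: 0.0
```

Emit:
apply_moves --rows '[{"x": -26.3,"y": 8.9,"z": -5.3,"ax": 2.04,"ay": 5.87,"az": 3.17,"gripper": 1},{"x": -25,"y": 10,"z": -8.3,"ax": 2.04,"ay": 5.87,"az": 3.17,"gripper": 1},{"x": -23.5,"y": 11,"z": -11.2,"ax": 2.04,"ay": 5.87,"az": 3.17,"gripper": 1},{"x": 0,"y": 0,"z": 0,"ax": 0,"ay": 0,"az": 0,"gripper": 1}]'

```text
clock: 6.52
position: [0.5984, -0.2855, 0.3188]
ee_rot: [0.537, 0.818, 0.172, -0.111]
ft_force: [-0.1, 0.3, -2.9]
grip_width: -0.003
grasp_force: 0.0
```

```bash
python3 - <<'E'
from h import *
state()
p,r=wp(45,120)
delta(p,r)
s,sa=avg('side',2);t,a=avg('top',3); np.save('top_a1.npy',a)
o,M=F()
for q in [[-.040,.011,0],[-.040,-.011,0],[.04,.011,0],[.04,-.011,0],[-.028,.011,.028],[-.028,-.011,.028]]: print(q,proj(t,o+M@np.array(q)).round(1))
b=cv2.resize(np.clip(a,0,255)[125:185,290:350,::-1].astype(np.uint8),None,fx=10,fy=10,interpolation=cv2.INTER_CUBIC)
cv2.imwrite('pics/w1.png',b)
E
```

```text
t 6.52 p [ 0.5984 -0.2855  0.3188] f [-74.7  61.  226.8] zt_f [ 0.38 -0.13 -0.92] yt_f [ 0.05 -0.99  0.16] F_f [ 0.3 -0.  -2.9] w -0.003 gf 0.0 q [ 0.03  0.73  1.01  1.08 -0.88  1.91  1.23]
n 4 rv/row [1.54 5.72 1.96] tot [ 6.2 22.9  7.9] dist 0.1548
[-17.    9.1  33.5]
[-20.   10.6  31.4]
[-22.6  12.2  29. ]
[-24.9  13.7  26.3]
[-0.04, 0.011, 0] [[334.2 158.7]]
[-0.04, -0.011, 0] [[331.2 150.2]]
[0.04, 0.011, 0] [[302.4 168.8]]
[0.04, -0.011, 0] [[299.5 160.2]]
[-0.028, 0.011, 0.028] [[331.4 157.7]]
[-0.028, -0.011, 0.028] [[328.3 148.9]]
```

View pics/w1.png

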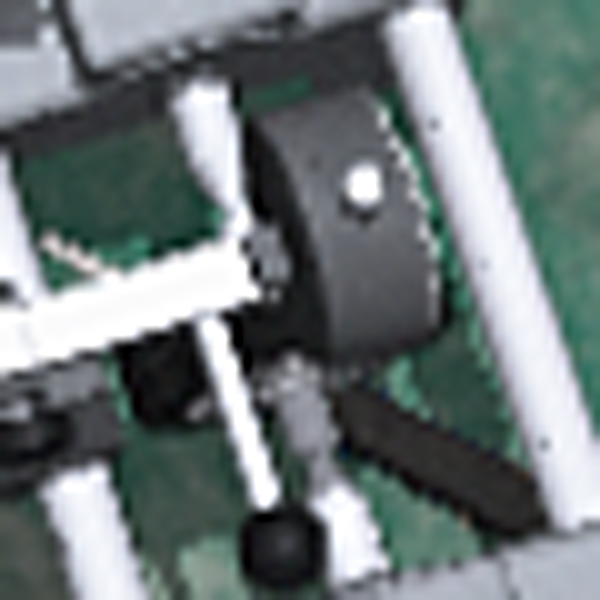

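Emit:
apply_moves --rows '[{"x": -17,"y": 9,"z": 15,"ax": 1.5,"ay": 5.7,"az": 2,"gripper": 0.6},{"x": -20,"y": 10.6,"z": 15,"ax": 1.5,"ay": 5.7,"az": 2,"gripper": 0.6},{"x": -22.6,"y": 12.2,"z": 15,"ax": 1.5,"ay": 5.7,"az": 2,"gripper": 0.6},{"x": -24.9,"y": 13.7,"z": 20,"ax": 1.5,"ay": 5.7,"az": 2,"gripper": 0.6},{"x": 0,"y": 0,"z": 0,"ax": 0,"ay": 0,"az": 0,"gripper": 0.6}]'

```text
clock: 7.18
position: [0.6356, -0.2782, 0.2597]
ee_rot: [0.531, 0.788, 0.197, -0.242]
ft_force: [0.9, 0.4, -1.2]
grip_width: 0.399
grasp_force: 0.0
```

```bash
python3 - <<'E'
from h import *
state()
p,r=wp(45,90)
delta(p,r)
a=np.load('top_a1.npy');
for ch in(1,0):
  for v in range(157,170): print(v,' '.join('%3d'%x for x in a[v,296:316,ch]))
E
```

```text
t 7.18 p [ 0.6356 -0.2782  0.2597] f [-79.5  23.5 167.7] zt_f [ 0.59 -0.02 -0.8 ] yt_f [ 0.04 -1.    0.05] F_f [ 0.1 -1.  -1.2] w 0.399 gf 0.0 q [ 0.37  0.9   0.45  0.75 -0.74  2.05  0.96]
n 3 rv/row [0.21 2.88 1.31] tot [0.6 8.6 3.9] dist 0.1078
[-16.8   6.2  31.2]
[-18.2   6.7  30.3]
[-19.5   7.3  29.3]
157 251 251 251 253 254 255 255 255 255 255 238 108  46 115 255 255 141   0  21  25
158 252 255 255 255 255 255 255 217  92  43  32  37   8  75 238 255 255   0  19  26
159 255 255 255 253 201  77  36  26  27  14  26  24  17  47 178 255 255  16  14  22
160 250 144  67  63  79  34   0  20  25  31  30  16  19  23 130 255 255 145   2  19
161  78  97 109 108  80  82   9  17  27  32  18  19  16  12  76 238 255 254   0  38
162 119 124 129 126 111 120   2  24  13  22  25  25  20   8  47 179 255 254  54  68
163 126 126 131 110 100 129  29  11  16  17  26  23  19  12  21 128 255 255 160  54
164 120 114 118  57  56  80  82   4  15  20  26  27  11  18  52  94 242 255 227  88
165  78  58  64  68  68  92 120   2  18  20  13  13  17  79 110  85 209 255 248  54
166  24  63  69  72  65  68 126  27  
[... 690 characters left out ...]
  11  73 233 255 250   0  39
162 113 119 126 121  93  83   2  26  14  21  28  22  16  11  46 175 255 250  55  67
163 122 123 128 112  97  89  22  16  13  15  25  26  17  13  22 125 253 255 156  52
164 117 110 114  56  56  52  53   8  15  20  26  23   6  16  52  92 239 255 221  88
165  76  57  61  65  64  66  75   7  21  20  15  12  20  81 110  85 204 255 245  53
166  22  59  66  71  66  62  79  15  11  16  11   7  40 112  65  51 134 254 255 127
167  24  46  69  69  69  63  54  44  23  14  20  18  13  27  32  31  79 240 255 223
168  21  44  69  67  68  73  62  49  39  34  40  40  36  44  52  54  77 206 255 248
169  25  49  66  64  64  51  50  48  47  53  63  68  60  58  53  55  50 134 254 254
```

Emit:
apply_moves --rows '[{"x": -16.8,"y": 6.2,"z": 15,"ax": 0.2,"ay": 2.9,"az": 1.3,"gripper": 0.6},{"x": -18,"y": 6.7,"z": 15,"ax": 0.2,"ay": 2.9,"az": 1.3,"gripper": 0.6},{"x": -19.5,"y": 7.3,"z": 15,"ax": 0.2,"ay": 2.9,"az": 1.3,"gripper": 0.6},{"x": 0,"y": 0,"z": 0,"ax": 0,"ay": 0,"az": 0,"gripper": 0.6}]'

```text
clock: 7.52
position: [0.6503, -0.2798, 0.2121]
ee_rot: [0.535, 0.765, 0.207, -0.291]
ft_force: [0.1, 0.8, -1.2]
grip_width: 0.399
grasp_force: 0.0
```

```bash
cat >> h.py <<'E'
def edge(k=4):
    t,a=avg('top',k); e=[]
    for v in range(161,167):
        row=a[v,298:309].min(1) if False else a[v,298:309,1]
        i=next((i for i in range(len(row)-1) if row[i+1]<42 and row[i]>=42),None)
        e.append(np.nan if i is None else 298+i+(row[i]-42)/(row[i]-row[i+1]))
    print('edge',np.round(e,2),'mean',np.round(np.nanmean(e),3)); return a
E
python3 - <<'E'
from h import *
state()
p,r=wp(45,80)
delta(p,r)
edge()
E
```

```text
t 7.52 p [ 0.6503 -0.2798  0.2121] f [-85.8  10.1 120.1] zt_f [ 0.67  0.01 -0.74] yt_f [ 0.03 -1.    0.01] F_f [ 0.7 -0.4 -1.2] w 0.399 gf 0.0 q [ 0.55  1.03 -0.03  0.61 -0.48  2.06  0.77]
n 2 rv/row [-0.38  1.54  0.64] tot [-0.8  3.1  1.3] dist 0.0706
[-10.5   5.2  33.3]
[-11.3   5.1  33.1]
edge [301.53 301.68 301.9  302.53 302.67 302.87] mean 302.197
```

Emit:
apply_moves --rows '[{"x": -10.5,"y": 5.2,"z": 25,"ax": -0.4,"ay": 1.5,"az": 0.6,"gripper": 0.5},{"x": -11,"y": 5,"z": 25,"ax": -0.4,"ay": 1.5,"az": 0.6,"gripper": 0.5},{"x": 0,"y": 0,"z": 0,"ax": 0,"ay": 0,"az": 0,"gripper": 0.5}]'

```text
clock: 7.97
position: [0.6524, -0.2621, 0.1587]
ee_rot: [0.543, 0.749, 0.221, -0.309]
ft_force: [-0.9, 0.4, -2.0]
grip_width: 0.5
grasp_force: 0.0
```

```bash
python3 - <<'E'
from h import *
state()
for L in(42,45):
  p,r=wp(L,32); delta(p,r)
E
```

```text
t 7.97 p [ 0.6524 -0.2621  0.1587] f [-69.6   2.4  66.7] zt_f [ 0.7   0.   -0.71] yt_f [-0. -1. -0.] F_f [ 0.6  0.7 -2. ] w 0.5 gf 0.0 q [ 0.55  1.05 -0.03  0.7  -0.5   1.98  0.78]
n 2 rv/row [-0.01 -1.36 -0.19] tot [-0.  -2.7 -0.4] dist 0.0646
[ 2.   1.2 32.2]
[ 2.8  1.2 32.2]
n 2 rv/row [-0.    0.14 -0.19] tot [-0.   0.3 -0.4] dist 0.0645
[ 1.2  1.2 32.2]
[ 1.1  1.2 32.2]
```

Emit:
apply_moves --rows '[{"x": 1.2,"y": 1.2,"z": 32,"ax": 0,"ay": 0,"az": 0,"gripper": 0.5},{"x": 1.2,"y": 1.2,"z": 32,"ax": 0,"ay": 0,"az": 0,"gripper": 0.5},{"x": 0,"y": 0,"z": 0,"ax": 0,"ay": 0,"az": 0,"gripper": 0.5}]'

```text
clock: 8.22
position: [0.639, -0.2142, 0.1166]
ee_rot: [0.541, 0.75, 0.222, -0.31]
ft_force: [0.2, 0.9, -2.4]
grip_width: 0.503
grasp_force: 0.0
```

```bash
python3 - <<'E'
from h import *
state()
for L in(38,60):
  p,r=wp(L,32); delta(p,r)
edge()
E
```

```text
t 8.22 p [ 0.639  -0.2142  0.1166] f [-20.   -0.   24.6] zt_f [ 0.7   0.   -0.71] yt_f [-0. -1. -0.] F_f [ 0.8 -0.4 -2.4] w 0.503 gf 0.0 q [ 0.52  0.98 -0.05  0.92 -0.49  1.83  0.82]
n 1 rv/row [-0.1  -6.8  -0.17] tot [-0.1 -6.8 -0.2] dist 0.0007
[ 0.6 -0.  -0.2]
n 3 rv/row [-0.02  5.07 -0.06] tot [-0.1 15.2 -0.2] dist 0.0116
[-3.9  0.   0.2]
[-3.9 -0.  -0.1]
[-3.8 -0.  -0.5]
edge [301.54 301.68 301.89 302.54 302.68 302.87] mean 302.201
```

Emit:
apply_moves --rows '[{"x": 0,"y": 0,"z": 0,"ax": 0,"ay": 0,"az": 0,"gripper": 1},{"x": 0,"y": 0,"z": 0,"ax": 0,"ay": 0,"az": 0,"gripper": 1},{"x": 0,"y": 0,"z": 0,"ax": 0,"ay": 0,"az": 0,"gripper": 1}]' --newtons 25

```text
clock: 8.67
position: [0.6444, -0.2195, 0.1213]
ee_rot: [0.543, 0.751, 0.225, -0.303]
ft_force: [11.6, -3.0, 3.3]
grip_width: 0.25
grasp_force: 29.6
```

Emit:
apply_moves --rows '[{"x": -3.86,"y": 0,"z": -0.1,"ax": 0,"ay": 7,"az": 0,"gripper": 1},{"x": -3.86,"y": 0,"z": -0.1,"ax": 0,"ay": 7,"az": 0,"gripper": 1},{"x": -3.86,"y": 0,"z": -0.1,"ax": 0,"ay": 7,"az": 0,"gripper": 1},{"x": 0,"y": 0,"z": 0,"ax": 0,"ay": 0,"az": 0,"gripper": 1}]'

```text
clock: 9.0
position: [0.6453, -0.2213, 0.1086]
ee_rot: [0.506, 0.701, 0.296, -0.407]
ft_force: [27.7, -22.7, 11.1]
grip_width: 0.245
grasp_force: 41.7
```

```bash
python3 - <<'E'
from h import *
state()
edge()
E
```

```text
t 9.0 p [ 0.6453 -0.2213  0.1086] f [-28.7  -3.7  16.6] zt_f [ 0.87 -0.01 -0.49] yt_f [-0. -1.  0.] F_f [-30.3 -19.1  11.1] w 0.245 gf 41.7 q [ 0.64  1.21 -0.28  0.66 -0.5   2.04  0.7 ]
edge [300.77 301.59 301.64 301.82 302.62 302.61] mean 301.842
```

Emit:
apply_moves --rows '[{"x": 0,"y": 0,"z": 0,"ax": 0,"ay": -3,"az": 0,"gripper": 0.5},{"x": 0,"y": 0,"z": 0,"ax": 0,"ay": 0,"az": 0,"gripper": 0.5},{"x": 0,"y": 0,"z": 0,"ax": 0,"ay": 0,"az": 0,"gripper": 0.5}]'

```text
clock: 9.45
position: [0.6404, -0.2169, 0.1065]
ee_rot: [0.511, 0.711, 0.277, -0.396]
ft_force: [-0.2, 0.1, 0.2]
grip_width: 0.499
grasp_force: 0.0
```

```bash
cat >> h.py <<'E'
def wq(alpha,lean,rad,y):
    o,M=F(); t=np.radians(alpha)
    return o+M@np.array([-np.sin(t)*rad/1000,y/1000,np.cos(t)*rad/1000]), rotf((1,0,0),lean,(0,-1,0))
def swing(a0,l0,a1,l1,n,rad,y):
    for i in range(n):
        p0,r0=wq(a0+(a1-a0)*i/n,l0+(l1-l0)*i/n,rad,y);p1,r1=wq(a0+(a1-a0)*(i+1)/n,l0+(l1-l0)*(i+1)/n,rad,y)
        print('sw',(r0.T@(p1-p0)*1000).round(1),'ay',(l1-l0)/n)
E
python3 - <<'E'
from h import *
state()
edge()
p,r=wq(36,38,33,-4); delta(p,r)
print();swing(36,38,76,54,5,33,-4)
print();swing(76,54,36,38,5,33,-4)
E
```

```text
t 9.45 p [ 0.6404 -0.2169  0.1065] f [-22.9  -0.5  14.5] zt_f [ 0.85  0.01 -0.53] yt_f [ 0.01 -1.   -0.01] F_f [0.1 0.2 0.2] w 0.499 gf 0.0 q [ 0.62  1.17 -0.25  0.72 -0.47  2.    0.72]
edge [300.71 301.62 301.63 301.84 302.55 302.63] mean 301.833
n 3 rv/row [-0.29 -6.64 -0.07] tot [ -0.9 -19.9  -0.2] dist 0.0151
[ 4.5  1.2 -1.8]
[ 4.3  1.2 -2.3]
[ 4.   1.2 -2.8]

sw [-4.6 -0.   0.2] ay 3.2
sw [-4.6  0.   0.5] ay 3.2
sw [-4.5 -0.   0.9] ay 3.2
sw [-4.4  0.   1.3] ay 3.2
sw [-4.3  0.   1.7] ay 3.2

sw [ 4.4 -0.  -1.4] ay -3.2
sw [ 4.5 -0.  -1.1] ay -3.2
sw [ 4.6  0.  -0.7] ay -3.2
sw [ 4.6 -0.  -0.3] ay -3.2
sw [4.6 0.  0.1] ay -3.2
```

Emit:
apply_moves --rows '[{"x": 4.5,"y": 1.2,"z": -3,"ax": -0.3,"ay": -6.6,"az": 0,"gripper": 0.5},{"x": 4.3,"y": 1.2,"z": -3.3,"ax": -0.3,"ay": -6.6,"az": 0,"gripper": 0.5},{"x": 4,"y": 1.2,"z": -3.8,"ax": -0.3,"ay": -6.6,"az": 0,"gripper": 1},{"x": 0,"y": 0,"z": 0,"ax": 0,"ay": 0,"az": 0,"gripper": 1},{"x": 0,"y": 0,"z": 0,"ax": 0,"ay": 0,"az": 0,"gripper": 1}]' --newtons 25

```text
clock: 10.07
position: [0.6437, -0.2147, 0.1253]
ee_rot: [0.553, 0.767, 0.19, -0.263]
ft_force: [-2.2, -4.4, 19.2]
grip_width: 0.247
grasp_force: 29.6
```

```bash
python3 - <<'E'
from h import *
state();edge(2)
swing(36,38,76,54,5,36,-4)
swing(76,54,36,38,5,36,-4)
E
```

```text
t 10.07 p [ 0.6437 -0.2147  0.1253] f [-21.9  -4.3  33.3] zt_f [ 0.61 -0.   -0.79] yt_f [-0. -1.  0.] F_f [-3.5  3.5 19.2] w 0.247 gf 29.6 q [ 0.56  0.9  -0.2   0.98 -0.33  1.72  0.75]
edge [300.74 301.61 301.67 301.85 302.53 302.55] mean 301.823
sw [-5.  -0.   0.2] ay 3.2
sw [-5.  -0.   0.6] ay 3.2
sw [-4.9  0.   1. ] ay 3.2
sw [-4.8 -0.   1.4] ay 3.2
sw [-4.7 -0.   1.8] ay 3.2
sw [ 4.8  0.  -1.6] ay -3.2
sw [ 4.9  0.  -1.1] ay -3.2
sw [ 5.  -0.  -0.7] ay -3.2
sw [ 5.   0.  -0.3] ay -3.2
sw [5.  0.  0.1] ay -3.2
```

Emit:
apply_moves --rows '[{"x": -5,"y": 0,"z": -2.5,"ax": 0,"ay": 3.2,"az": 0,"gripper": 1},{"x": -5,"y": 0,"z": 0.6,"ax": 0,"ay": 3.2,"az": 0,"gripper": 1},{"x": -4.9,"y": 0,"z": 1,"ax": 0,"ay": 3.2,"az": 0,"gripper": 1},{"x": -4.8,"y": 0,"z": 1.4,"ax": 0,"ay": 3.2,"az": 0,"gripper": 1},{"x": -4.7,"y": 0,"z": 1.8,"ax": 0,"ay": 3.2,"az": 0,"gripper": 1}]'

```text
clock: 10.58
position: [0.6485, -0.2303, 0.1058]
ee_rot: [0.521, 0.722, 0.268, -0.369]
ft_force: [0.5, -3.9, 14.6]
grip_width: 0.248
grasp_force: 31.7
```

```bash
python3 - <<'E'
from h import *
state();edge(2)
E
```

```text
t 10.58 p [ 0.6485 -0.2303  0.1058] f [-38.2  -4.   13.8] zt_f [ 0.81 -0.   -0.58] yt_f [-0. -1.  0.] F_f [-3.9  0.7 14.6] w 0.248 gf 31.7 q [ 0.62  1.16 -0.24  0.7  -0.45  1.97  0.73]
edge [300.18 300.69 300.6  300.72 301.34 301.4 ] mean 300.821
```

Emit:
apply_moves --rows '[{"x": 0,"y": 0,"z": 0,"ax": 0,"ay": 0,"az": 0,"gripper": 0.55},{"x": 0,"y": 0,"z": 0,"ax": 0,"ay": 0,"az": 0,"gripper": 0.55},{"x": 0,"y": 0,"z": 0,"ax": 0,"ay": 0,"az": 0,"gripper": 0.55}]'

```text
clock: 10.93
position: [0.6483, -0.2293, 0.1028]
ee_rot: [0.522, 0.722, 0.265, -0.369]
ft_force: [0.2, -0.0, 0.1]
grip_width: 0.452
grasp_force: 0.0
```

```bash
python3 - <<'E'
from h import *
state();edge(2)
p,r=wq(36,38,38,-4); delta(p,r)
E
```

```text
t 10.93 p [ 0.6483 -0.2293  0.1028] f [-37.2  -4.1  10.8] zt_f [ 0.81 -0.   -0.59] yt_f [-0. -1. -0.] F_f [-0.1 -0.2  0.1] w 0.452 gf 0.0 q [ 0.62  1.16 -0.24  0.71 -0.45  1.97  0.73]
edge [299.83 300.65 300.63 300.66 301.36 301.4 ] mean 300.755
n 3 rv/row [ 0.01 -5.35 -0.05] tot [  0.  -16.1  -0.2] dist 0.0246
[ 8.2 -0.1  0.2]
[ 8.2 -0.1 -0.6]
[ 8.1 -0.1 -1.4]
```

Emit:
apply_moves --rows '[{"x": 8.2,"y": 0,"z": 0.2,"ax": 0,"ay": -5.35,"az": 0,"gripper": 0.55},{"x": 8.2,"y": 0,"z": -0.6,"ax": 0,"ay": -5.35,"az": 0,"gripper": 0.55},{"x": 8.1,"y": 0,"z": -1.4,"ax": 0,"ay": -5.35,"az": 0,"gripper": 0.55},{"x": 0,"y": 0,"z": 0,"ax": 0,"ay": 0,"az": 0,"gripper": 1},{"x": 0,"y": 0,"z": 0,"ax": 0,"ay": 0,"az": 0,"gripper": 1}]'

```text
clock: 11.45
position: [0.6436, -0.2149, 0.1273]
ee_rot: [0.553, 0.768, 0.19, -0.263]
ft_force: [0.0, 0.7, 16.5]
grip_width: 0.25
grasp_force: 28.0
```

```bash
python3 - <<'E'
from h import *
state();edge(1)
E
```

```text
t 11.45 p [ 0.6436 -0.2149  0.1273] f [-22.1  -4.2  35.3] zt_f [ 0.61 -0.   -0.79] yt_f [-0. -1.  0.] F_f [ 0.7 -0.3 16.5] w 0.25 gf 28.0 q [ 0.56  0.9  -0.19  0.98 -0.33  1.73  0.75]
edge [300.13 300.71 300.83 301.24 301.63 301.81] mean 301.058
```

Emit:
apply_moves --rows '[{"x": -5,"y": 0,"z": 0.2,"ax": 0,"ay": 3.2,"az": 0,"gripper": 1},{"x": -5,"y": 0,"z": 0.6,"ax": 0,"ay": 3.2,"az": 0,"gripper": 1},{"x": -4.9,"y": 0,"z": 1,"ax": 0,"ay": 3.2,"az": 0,"gripper": 1},{"x": -4.8,"y": 0,"z": 1.4,"ax": 0,"ay": 3.2,"az": 0,"gripper": 1},{"x": -4.7,"y": 0,"z": 1.8,"ax": 0,"ay": 3.2,"az": 0,"gripper": 1}]'

```text
clock: 11.92
position: [0.6487, -0.2308, 0.106]
ee_rot: [0.522, 0.722, 0.267, -0.367]
ft_force: [3.5, -10.4, 17.2]
grip_width: 0.248
grasp_force: 32.4
```

Emit:
apply_moves --rows '[{"x": 0,"y": 0,"z": 0,"ax": 0,"ay": 0,"az": 0,"gripper": 0.55},{"x": 0,"y": 0,"z": 0,"ax": 0,"ay": 0,"az": 0,"gripper": 0.55}]'

```text
clock: 12.08
position: [0.6476, -0.2291, 0.1006]
ee_rot: [0.522, 0.721, 0.265, -0.369]
ft_force: [-0.5, 0.5, -0.5]
grip_width: 0.448
grasp_force: 0.0
```

```bash
python3 - <<'E'
from h import *
state();edge(1)
p,r=wq(36,38,38,-4); delta(p,r)
E
```

```text
t 12.08 p [ 0.6476 -0.2291  0.1006] f [-36.8  -3.5   8.6] zt_f [ 0.81 -0.   -0.59] yt_f [-0. -1. -0.] F_f [ 0.6  0.3 -0.5] w 0.448 gf 0.0 q [ 0.62  1.16 -0.23  0.71 -0.45  1.96  0.74]
edge [299.65 300.48 300.67 300.46 300.77 301.49] mean 300.586
n 3 rv/row [ 0.01 -5.34 -0.07] tot [  0.  -16.   -0.2] dist 0.0254
[ 8.5 -0.  -0.4]
[ 8.4 -0.  -1.1]
[ 8.2 -0.  -1.9]
```

Emit:
apply_moves --rows '[{"x": 8.5,"y": 0,"z": -0.6,"ax": 0,"ay": -5.35,"az": 0,"gripper": 0.55},{"x": 8.4,"y": 0,"z": -1.3,"ax": 0,"ay": -5.35,"az": 0,"gripper": 0.55},{"x": 8.2,"y": 0,"z": -2.1,"ax": 0,"ay": -5.35,"az": 0,"gripper": 0.55},{"x": 0,"y": 0,"z": 0,"ax": 0,"ay": 0,"az": 0,"gripper": 1},{"x": 0,"y": 0,"z": 0,"ax": 0,"ay": 0,"az": 0,"gripper": 1}]'

```text
clock: 12.55
position: [0.6436, -0.215, 0.1294]
ee_rot: [0.553, 0.768, 0.189, -0.262]
ft_force: [-0.3, -1.9, 17.1]
grip_width: 0.244
grasp_force: 27.6
```

```bash
python3 - <<'E'
from h import *
state();edge(1)
E
```

```text
t 12.55 p [ 0.6436 -0.215   0.1294] f [-22.2  -4.2  37.4] zt_f [ 0.61 -0.   -0.79] yt_f [ 0. -1.  0.] F_f [-1.7  0.9 17.1] w 0.244 gf 27.6 q [ 0.56  0.9  -0.19  0.98 -0.33  1.73  0.76]
edge [299.68 300.4  300.67 300.5  300.91 301.47] mean 300.606
```

Emit:
apply_moves --rows '[{"x": -5,"y": 0,"z": 0.2,"ax": 0,"ay": 3.2,"az": 0,"gripper": 1},{"x": -5,"y": 0,"z": 0.6,"ax": 0,"ay": 3.2,"az": 0,"gripper": 1},{"x": -4.9,"y": 0,"z": 1,"ax": 0,"ay": 3.2,"az": 0,"gripper": 1},{"x": -4.8,"y": 0,"z": 1.4,"ax": 0,"ay": 3.2,"az": 0,"gripper": 1},{"x": -4.7,"y": 0,"z": 1.8,"ax": 0,"ay": 3.2,"az": 0,"gripper": 1}]'

```text
clock: 13.02
position: [0.6489, -0.2312, 0.1087]
ee_rot: [0.522, 0.723, 0.267, -0.366]
ft_force: [2.9, -14.1, 18.2]
grip_width: 0.247
grasp_force: 32.8
```

```bash
python3 - <<'E'
from h import *
state();edge(1)
E
```

```text
t 13.02 p [ 0.6489 -0.2312  0.1087] f [-39.2  -4.   16.7] zt_f [ 0.81 -0.01 -0.59] yt_f [-0. -1.  0.] F_f [-14.3   1.7  18.2] w 0.247 gf 32.8 q [ 0.62  1.15 -0.23  0.71 -0.45  1.97  0.74]
edge [299.68 300.46 300.7  300.51 300.94 301.39] mean 300.611
```

Emit:
apply_moves --rows '[{"x": 0,"y": 0,"z": 0,"ax": 0,"ay": 0,"az": 0,"gripper": 0.55},{"x": 0,"y": 0,"z": 0,"ax": 0,"ay": 0,"az": 0,"gripper": 0.55}]'

```text
clock: 13.23
position: [0.6483, -0.2288, 0.1039]
ee_rot: [0.522, 0.723, 0.265, -0.368]
ft_force: [-0.8, -0.4, 0.2]
grip_width: 0.454
grasp_force: 0.0
```

```bash
python3 - <<'E'
from h import *
state();a=edge(2);np.save('top_a2.npy',a)
p,r=wq(36,38,38,-4); delta(p,r)
a0=np.load('top_a1.npy')
for b in(a0,a):
  print()
  for v in range(128,162,1): print(v,' '.join('%3d'%x for x in b[v,326:336,1]))
E
```

```text
t 13.23 p [ 0.6483 -0.2288  0.1039] f [-36.8  -4.3  11.9] zt_f [ 0.81 -0.   -0.59] yt_f [-0. -1. -0.] F_f [-0.2  0.9  0.2] w 0.454 gf 0.0 q [ 0.62  1.15 -0.23  0.71 -0.45  1.96  0.74]
edge [299.69 300.44 300.67 300.44 300.97 301.41] mean 300.603
n 3 rv/row [ 0.01 -5.31 -0.04] tot [  0.  -15.9  -0.1] dist 0.0232
[ 7.7 -0.2  0. ]
[ 7.7 -0.2 -0.7]
[ 7.6 -0.2 -1.4]

128  48  56 116 185 222 235 247 243 235 170
129  50  46  77 173 208 230 242 247 235 206
130  50  47  64 146 195 229 238 248 239 228
131  54  49  51 109 185 222 234 247 243 234
132  51  50  39  73 171 206 232 243 247 236
133  68  44  48  68 144 193 228 239 247 240
134  91  75  60  67 107 179 220 235 246 244
135  87 117 107  61  83 168 207 233 245 248
136  87 108 193  56  69 136 191 213 242 248
137  92 105 178  58  57  91 171 153 239 247
138  95  95  98 128  54  76 167 211 233 244
139 100 100 115 192 108  82 132 192 227 240
140  98  99  95  98 207 118  99 176 218 236
141 175 151  95 117 193 145 102 159 204 232
142 255 246  94 103 109 181 102 128 190 227
143 255 255 109 107 115 160 112  98 177 218
144 255 255 125 106 120 195 138
[... 1557 characters left out ...]
  46  75 119 117 112 114 137  56  77 150
147  80 119 114 114 110 120 173  50  79 176
148 110 112 108 108 104 123 198 107  65 131
149 106 108 105 105 102  98 112 196  53  94
150  99 100 106 102  98  98 109 173  53  77
151  99  95  98 100  99  94  94 110  60  73
152  98  94  95  94  95  91  98 146  66  68
153  96  94  88  87  89  84  98 162  66  66
154  90  86  85  84  83  78  82 119  67  65
155  81  82  85  79  76  78  76 108  68  73
156  81  77  77  75  76  71  72  94  74  74
157  75  72  70  66  65  68  56  74  66  75
158  65  61  59  53  56  48  49  68  77  68
159  49  51  43  43  51  45  44  68  93  89
160  37  30  47  80  74  63  93 140 174 184
161  49  85 104 133  96 142 184 249 243 222
```

```bash
python3 - <<'E'
from h import *
state()
p,r=wq(38,38,31,-4); delta(p,r)
print(); swing(40,38,72,54,4,36,-4)
a=np.load('top_a2.npy')
for v in range(157,170): print(v,' '.join('%3d'%x for x in a[v,294:314,1]))
E
```

```text
t 13.33 p [ 0.6483 -0.228   0.104 ] f [-36.   -4.5  12. ] zt_f [ 0.81 -0.   -0.59] yt_f [-0. -1. -0.] F_f [-0.1  0.6  0.3] w 0.452 gf 0.0 q [ 0.62  1.15 -0.23  0.71 -0.45  1.96  0.74]
n 3 rv/row [ 0.01 -5.31 -0.04] tot [  0.  -15.9  -0.1] dist 0.021
[ 6.7 -0.2  2.1]
[ 6.8 -0.2  1.5]
[ 6.9 -0.2  0.9]

sw [-5.  -0.   0.5] ay 4.0
sw [-4.9  0.   0.9] ay 4.0
sw [-4.9 -0.   1.2] ay 4.0
sw [-4.8 -0.   1.6] ay 4.0
157 253 253 252 252 253 254 255 255 255 255 255 255 248 116  50 121 255 255 152   1
158 254 253 254 255 255 255 255 255 255 232  98  48  37  40  17  78 246 255 255   0
159 255 255 255 255 255 255 207  87  38  28  44  22  30  13   5  50 187 255 255  17
160 255 255 255 154  71  67  14  26  15  22  25  28  19  19  16  33 130 255 255 154
161 144  77  85 101 121 117   8  17  29  34  20  29  23  25  21  13  82 247 255 255
162  94 125 123 129 133 131  67  10  24  29  19  20  23  24  26  13  46 190 255 255
163 110 140 131 130 138 121 104  11  21  10  22  17  31  27  16  10  43 139 255 255
164  71 135 125 120 122  61  62  16  15  25  21  24  22  14  36  70  69 110 248 255
165  66  98  83  66  66  71  73  41  13  20  27  27   7  33  91 128  56  76 219 255
166  26  13  27  71  70  71  72  67   5  17  10  13  13  39 108  72  65  62 141 255
167  45  25  25  57  74  78  75  70  21  22   5  20  13  27  50  50  42  56  89 248
168  41  30  26  44  75  74  75  74  56  51  56  48  51  60  57  67  76  79  92 220
169  24  15  20  56  69  68  68  59  63  83  81  86  86  88  87  82  80  79  72 145
```

Emit:
apply_moves --rows '[{"x": 6.7,"y": 0,"z": 2.1,"ax": 0,"ay": -5.3,"az": 0,"gripper": 0.5},{"x": 6.8,"y": 0,"z": 1.5,"ax": 0,"ay": -5.3,"az": 0,"gripper": 0.5},{"x": 6.9,"y": 0,"z": 0.9,"ax": 0,"ay": -5.3,"az": 0,"gripper": 0.5},{"x": 0,"y": 0,"z": 0,"ax": 0,"ay": 0,"az": 0,"gripper": 1},{"x": 0,"y": 0,"z": 0,"ax": 0,"ay": 0,"az": 0,"gripper": 1}]'

```text
clock: 13.75
position: [0.6424, -0.2114, 0.1191]
ee_rot: [0.552, 0.767, 0.19, -0.265]
ft_force: [1.9, -0.1, 18.0]
grip_width: 0.253
grasp_force: 29.1
```

```bash
python3 - <<'E'
from h import *
state();edge(1)
E
```

```text
t 13.75 p [ 0.6424 -0.2114  0.1191] f [-18.4  -4.1  27.1] zt_f [ 0.62  0.   -0.79] yt_f [ 0. -1. -0.] F_f [-0.7 -1.7 18. ] w 0.253 gf 29.1 q [ 0.56  0.9  -0.19  0.99 -0.33  1.71  0.76]
edge [299.64 300.45 300.65 300.45 301.09 301.37] mean 300.609
```

Emit:
apply_moves --rows '[{"x": -5,"y": 0,"z": -1.5,"ax": 0,"ay": 4,"az": 0,"gripper": 1},{"x": -5,"y": 0,"z": 0,"ax": 0,"ay": 4,"az": 0,"gripper": 1}]'

```text
clock: 13.97
position: [0.6448, -0.2187, 0.1133]
ee_rot: [0.536, 0.746, 0.23, -0.321]
ft_force: [-3.4, 9.5, 6.9]
grip_width: 0.251
grasp_force: 29.9
```

```bash
python3 - <<'E'
from h import *
state();edge(1)
E
```

```text
t 13.97 p [ 0.6448 -0.2187  0.1133] f [-26.   -4.1  21.3] zt_f [ 0.73  0.   -0.69] yt_f [ 0. -1. -0.] F_f [10.1  0.2  6.9] w 0.251 gf 29.9 q [ 0.59  1.03 -0.21  0.86 -0.4   1.85  0.76]
edge [299.63 300.41 300.61 300.5  301.   301.41] mean 300.594
```

Emit:
apply_moves --rows '[{"x": -4.9,"y": 0,"z": 1.2,"ax": 0,"ay": 4,"az": 0,"gripper": 1},{"x": -4.8,"y": 0,"z": 1.6,"ax": 0,"ay": 4,"az": 0,"gripper": 1},{"x": 0,"y": 0,"z": 0,"ax": 0,"ay": 0,"az": 0,"gripper": 1}]'

```text
clock: 14.27
position: [0.6467, -0.2252, 0.0989]
ee_rot: [0.521, 0.719, 0.269, -0.372]
ft_force: [-1.8, 3.2, 6.4]
grip_width: 0.253
grasp_force: 31.9
```

```bash
python3 - <<'E'
from h import *
state();edge(1)
E
```

```text
t 14.27 p [ 0.6467 -0.2252  0.0989] f [-32.8  -3.9   6.9] zt_f [ 0.82 -0.   -0.58] yt_f [-0.01 -1.   -0.  ] F_f [3.7 0.7 6.4] w 0.253 gf 31.9 q [ 0.62  1.16 -0.23  0.73 -0.46  1.96  0.74]
edge [300.25 300.84 300.82 301.19 301.7  301.54] mean 301.054
```

Emit:
apply_moves --rows '[{"x": 0,"y": 0,"z": 0,"ax": 0,"ay": 0,"az": 0,"gripper": 0.5},{"x": 0,"y": 0,"z": 0,"ax": 0,"ay": 0,"az": 0,"gripper": 0.5},{"x": 0,"y": 0,"z": 0,"ax": 0,"ay": 0,"az": 0,"gripper": 0.5}]'

```text
clock: 14.57
position: [0.6467, -0.2253, 0.1014]
ee_rot: [0.522, 0.722, 0.265, -0.369]
ft_force: [-0.5, 0.4, 0.7]
grip_width: 0.501
grasp_force: 0.0
```

```bash
python3 - <<'E'
from h import *
state();edge(1)
p,r=wq(38,38,31,-4); delta(p,r)
E
```

```text
t 14.57 p [ 0.6467 -0.2253  0.1014] f [-32.9  -3.8   9.4] zt_f [ 0.81 -0.   -0.59] yt_f [-0. -1. -0.] F_f [0.5 0.4 0.7] w 0.501 gf 0.0 q [ 0.61  1.15 -0.23  0.73 -0.45  1.95  0.74]
edge [300.21 300.74 300.89 301.26 301.7  301.53] mean 301.054
n 3 rv/row [ 0.02 -5.33 -0.06] tot [  0.1 -16.   -0.2] dist 0.0202
[6.7 0.  0.8]
[6.7 0.  0.2]
[ 6.7  0.  -0.4]
```

Emit:
apply_moves --rows '[{"x": 6.7,"y": 0,"z": 0.8,"ax": 0,"ay": -5.3,"az": 0,"gripper": 0.5},{"x": 6.7,"y": 0,"z": 0.2,"ax": 0,"ay": -5.3,"az": 0,"gripper": 0.5},{"x": 6.7,"y": 0,"z": -0.4,"ax": 0,"ay": -5.3,"az": 0,"gripper": 0.5},{"x": 0,"y": 0,"z": 0,"ax": 0,"ay": 0,"az": 0,"gripper": 1},{"x": 0,"y": 0,"z": 0,"ax": 0,"ay": 0,"az": 0,"gripper": 1}]'

```text
clock: 15.03
position: [0.6424, -0.2114, 0.1195]
ee_rot: [0.553, 0.767, 0.191, -0.265]
ft_force: [2.5, -3.0, 21.0]
grip_width: 0.248
grasp_force: 29.1
```

```bash
python3 - <<'E'
from h import *
state();edge(1)
E
```

```text
t 15.03 p [ 0.6424 -0.2114  0.1195] f [-18.4  -4.1  27.5] zt_f [ 0.62 -0.   -0.79] yt_f [-0. -1. -0.] F_f [-3.6 -1.4 21. ] w 0.248 gf 29.1 q [ 0.56  0.9  -0.18  0.99 -0.34  1.71  0.76]
edge [300.26 300.76 300.82 301.18 301.76 301.58] mean 301.061
```

Emit:
apply_moves --rows '[{"x": -5,"y": 0,"z": -1.5,"ax": 0,"ay": 4,"az": 0,"gripper": 1},{"x": -5,"y": 0,"z": 0,"ax": 0,"ay": 4,"az": 0,"gripper": 1}]'

```text
clock: 15.25
position: [0.6447, -0.2187, 0.1139]
ee_rot: [0.537, 0.745, 0.231, -0.321]
ft_force: [-1.9, 8.5, 9.4]
grip_width: 0.251
grasp_force: 30.5
```

```bash
python3 - <<'E'
from h import *
state();edge(1)
E
```

```text
t 15.25 p [ 0.6447 -0.2187  0.1139] f [-26.   -4.1  21.9] zt_f [ 0.73  0.   -0.69] yt_f [ 0. -1. -0.] F_f [ 8.7 -0.9  9.4] w 0.251 gf 30.5 q [ 0.59  1.03 -0.21  0.86 -0.4   1.85  0.76]
edge [300.33 300.88 301.44 301.44 301.91 302.43] mean 301.404
```

Emit:
apply_moves --rows '[{"x": -4.9,"y": 0,"z": 1.2,"ax": 0,"ay": 4,"az": 0,"gripper": 1},{"x": -4.8,"y": 0,"z": 1.6,"ax": 0,"ay": 4,"az": 0,"gripper": 1},{"x": 0,"y": 0,"z": 0,"ax": 0,"ay": 0,"az": 0,"gripper": 1}]'

```text
clock: 15.55
position: [0.6466, -0.2251, 0.0993]
ee_rot: [0.521, 0.719, 0.27, -0.373]
ft_force: [-0.5, 0.8, 9.2]
grip_width: 0.247
grasp_force: 32.9
```

```bash
python3 - <<'E'
from h import *
state();edge(1)
E
```

```text
t 15.55 p [ 0.6466 -0.2251  0.0993] f [-32.7  -3.8   7.3] zt_f [ 0.82 -0.01 -0.58] yt_f [-0.01 -1.   -0.  ] F_f [0.9 0.2 9.2] w 0.247 gf 32.9 q [ 0.62  1.16 -0.23  0.73 -0.46  1.96  0.74]
edge [301.45 301.7  301.88 302.52 302.66 302.87] mean 302.18
```

Emit:
apply_moves --rows '[{"x": 0,"y": 0,"z": 0,"ax": 0,"ay": 0,"az": 0,"gripper": 0.5},{"x": 0,"y": 0,"z": 0,"ax": 0,"ay": 0,"az": 0,"gripper": 0.5},{"x": 0,"y": 0,"z": 0,"ax": 0,"ay": 0,"az": 0,"gripper": 0.5}]'

```text
clock: 15.85
position: [0.6462, -0.2248, 0.1013]
ee_rot: [0.522, 0.721, 0.266, -0.37]
ft_force: [-0.1, -0.4, -1.0]
grip_width: 0.502
grasp_force: 0.0
```

```bash
python3 - <<'E'
from h import *
state();edge(1)
p,r=wq(38,38,31,-4); delta(p,r)
E
```

```text
t 15.85 p [ 0.6462 -0.2248  0.1013] f [-32.3  -3.5   9.3] zt_f [ 0.81 -0.   -0.59] yt_f [-0. -1. -0.] F_f [-0.4  0.2 -1. ] w 0.502 gf 0.0 q [ 0.61  1.15 -0.23  0.73 -0.46  1.96  0.74]
edge [301.53 301.58 301.9  302.56 302.61 302.92] mean 302.183
n 3 rv/row [ 0.02 -5.38 -0.07] tot [  0.1 -16.2  -0.2] dist 0.0198
[6.6 0.1 0.7]
[6.6 0.1 0.1]
[ 6.6  0.1 -0.6]
```

Emit:
apply_moves --rows '[{"x": 6.6,"y": 0,"z": 0.7,"ax": 0,"ay": -5.3,"az": 0,"gripper": 0.5},{"x": 6.6,"y": 0,"z": 0.1,"ax": 0,"ay": -5.3,"az": 0,"gripper": 0.5},{"x": 6.6,"y": 0,"z": -0.6,"ax": 0,"ay": -5.3,"az": 0,"gripper": 0.5},{"x": 0,"y": 0,"z": 0,"ax": 0,"ay": 0,"az": 0,"gripper": 1},{"x": 0,"y": 0,"z": 0,"ax": 0,"ay": 0,"az": 0,"gripper": 1}]'

```text
clock: 16.32
position: [0.6423, -0.2112, 0.1198]
ee_rot: [0.553, 0.767, 0.191, -0.266]
ft_force: [3.9, -2.3, 20.9]
grip_width: 0.252
grasp_force: 29.0
```

```bash
python3 - <<'E'
from h import *
state();edge(1)
E
```

```text
t 16.32 p [ 0.6423 -0.2112  0.1198] f [-18.2  -4.1  27.8] zt_f [ 0.62 -0.   -0.79] yt_f [-0. -1. -0.] F_f [-3.4 -2.9 20.9] w 0.252 gf 29.0 q [ 0.56  0.9  -0.18  0.99 -0.34  1.72  0.76]
edge [301.52 301.65 301.95 302.52 302.63 302.89] mean 302.195
```

Emit:
apply_moves --rows '[{"x": -5,"y": 0,"z": -1.5,"ax": 0,"ay": 4,"az": 0,"gripper": 1},{"x": -5,"y": 0,"z": 0,"ax": 0,"ay": 4,"az": 0,"gripper": 1}]'

```text
clock: 16.53
position: [0.6447, -0.2185, 0.1142]
ee_rot: [0.536, 0.745, 0.232, -0.322]
ft_force: [-1.8, 7.6, 9.0]
grip_width: 0.249
grasp_force: 30.7
```

```bash
python3 - <<'E'
from h import *
state();edge(1)
E
```

```text
t 16.53 p [ 0.6447 -0.2185  0.1142] f [-25.8  -4.1  22.2] zt_f [ 0.73  0.   -0.69] yt_f [ 0. -1. -0.] F_f [ 7.8 -0.7  9. ] w 0.249 gf 30.7 q [ 0.59  1.03 -0.2   0.86 -0.4   1.85  0.76]
edge [301.56 301.96 302.49 302.57 302.96 303.5 ] mean 302.508
```

Emit:
apply_moves --rows '[{"x": -4.9,"y": 0,"z": 1.2,"ax": 0,"ay": 4,"az": 0,"gripper": 1},{"x": -4.8,"y": 0,"z": 1.6,"ax": 0,"ay": 4,"az": 0,"gripper": 1},{"x": 0,"y": 0,"z": 0,"ax": 0,"ay": 0,"az": 0,"gripper": 1}]'

```text
clock: 16.83
position: [0.6466, -0.225, 0.0997]
ee_rot: [0.521, 0.718, 0.271, -0.373]
ft_force: [1.8, 1.3, 7.7]
grip_width: 0.249
grasp_force: 33.2
```

```bash
python3 - <<'E'
from h import *
state();edge(1)
E
```

```text
t 16.83 p [ 0.6466 -0.225   0.0997] f [-32.6  -3.9   7.7] zt_f [ 0.82 -0.01 -0.58] yt_f [-0.01 -1.   -0.  ] F_f [ 0.7 -2.1  7.7] w 0.249 gf 33.2 q [ 0.62  1.16 -0.22  0.73 -0.47  1.96  0.74]
edge [301.69 301.89 302.61 302.68 302.91 303.6 ] mean 302.561
```

Emit:
apply_moves --rows '[{"x": 0,"y": 0,"z": 0,"ax": 0,"ay": 0,"az": 0,"gripper": 0.5},{"x": 0,"y": 0,"z": 0,"ax": 0,"ay": 0,"az": 0,"gripper": 0.5},{"x": 6.6,"y": 0,"z": 0.7,"ax": 0,"ay": -5.3,"az": 0,"gripper": 0.5},{"x": 6.6,"y": 0,"z": 0.1,"ax": 0,"ay": -5.3,"az": 0,"gripper": 0.5},{"x": 6.6,"y": 0,"z": -0.6,"ax": 0,"ay": -5.3,"az": 0,"gripper": 0.5}]'

```text
clock: 17.3
position: [0.6417, -0.2126, 0.116]
ee_rot: [0.554, 0.765, 0.191, -0.266]
ft_force: [1.2, 0.6, 1.1]
grip_width: 0.497
grasp_force: 0.0
```

Emit:
apply_moves --rows '[{"x": 0,"y": 0,"z": 0,"ax": 0,"ay": 0,"az": 0,"gripper": 1},{"x": 0,"y": 0,"z": 0,"ax": 0,"ay": 0,"az": 0,"gripper": 1}]'

```text
clock: 17.47
position: [0.6423, -0.2111, 0.1197]
ee_rot: [0.553, 0.766, 0.192, -0.266]
ft_force: [4.3, -2.5, 23.3]
grip_width: 0.251
grasp_force: 29.3
```

```bash
python3 - <<'E'
from h import *
state();edge(1)
E
```

```text
t 17.47 p [ 0.6423 -0.2111  0.1197] f [-18.   -4.2  27.7] zt_f [ 0.62 -0.   -0.78] yt_f [-0. -1. -0.] F_f [-3.7 -3.3 23.3] w 0.251 gf 29.3 q [ 0.56  0.9  -0.18  0.99 -0.34  1.72  0.76]
edge [301.67 301.88 302.56 302.66 302.92 303.58] mean 302.544
```

Emit:
apply_moves --rows '[{"x": -5,"y": 0,"z": -1.5,"ax": 0,"ay": 4,"az": 0,"gripper": 1},{"x": -5,"y": 0,"z": 0,"ax": 0,"ay": 4,"az": 0,"gripper": 1}]'

```text
clock: 17.68
position: [0.6445, -0.2182, 0.1142]
ee_rot: [0.536, 0.745, 0.232, -0.323]
ft_force: [-2.4, 9.4, 9.4]
grip_width: 0.251
grasp_force: 30.9
```

```bash
python3 - <<'E'
from h import *
state();edge(1)
E
```

```text
t 17.68 p [ 0.6445 -0.2182  0.1142] f [-25.5  -4.   22.2] zt_f [ 0.73  0.   -0.68] yt_f [-0. -1. -0.] F_f [ 9.7 -0.7  9.4] w 0.251 gf 30.9 q [ 0.59  1.03 -0.2   0.86 -0.41  1.85  0.76]
edge [301.87 302.5  302.61 302.94 303.48 303.65] mean 302.842
```

Emit:
apply_moves --rows '[{"x": -4.9,"y": 0,"z": 1.2,"ax": 0,"ay": 4,"az": 0,"gripper": 1},{"x": -4.8,"y": 0,"z": 1.6,"ax": 0,"ay": 4,"az": 0,"gripper": 1},{"x": 0,"y": 0,"z": 0,"ax": 0,"ay": 0,"az": 0,"gripper": 1}]'

```text
clock: 17.98
position: [0.6465, -0.2247, 0.0998]
ee_rot: [0.521, 0.718, 0.271, -0.374]
ft_force: [1.7, 2.2, 9.7]
grip_width: 0.247
grasp_force: 33.7
```

```bash
python3 - <<'E'
from h import *
state();edge(1)
E
```

```text
t 17.98 p [ 0.6465 -0.2247  0.0998] f [-32.3  -3.8   7.8] zt_f [ 0.82 -0.01 -0.57] yt_f [-0.01 -1.   -0.  ] F_f [ 1.5 -2.3  9.7] w 0.247 gf 33.7 q [ 0.61  1.16 -0.22  0.73 -0.47  1.96  0.74]
edge [302.   302.59 302.75 303.08 303.55 303.86] mean 302.973
```

Emit:
apply_moves --rows '[{"x": 0,"y": 0,"z": 0,"ax": 0,"ay": 0,"az": 0,"gripper": 0.5},{"x": 0,"y": 0,"z": 0,"ax": 0,"ay": 0,"az": 0,"gripper": 0.5},{"x": 6.6,"y": 0,"z": 0.7,"ax": 0,"ay": -5.3,"az": 0,"gripper": 0.5},{"x": 6.6,"y": 0,"z": 0.1,"ax": 0,"ay": -5.3,"az": 0,"gripper": 0.5},{"x": 6.6,"y": 0,"z": -0.6,"ax": 0,"ay": -5.3,"az": 0,"gripper": 0.5}]'

```text
clock: 18.45
position: [0.6414, -0.2125, 0.1163]
ee_rot: [0.554, 0.765, 0.191, -0.267]
ft_force: [0.4, 1.5, 0.8]
grip_width: 0.498
grasp_force: 0.0
```

Emit:
apply_moves --rows '[{"x": 0,"y": 0,"z": 0,"ax": 0,"ay": 0,"az": 0,"gripper": 1},{"x": 0,"y": 0,"z": -1.5,"ax": 0,"ay": 0,"az": 0,"gripper": 1}]' --newtons 60

```text
clock: 18.62
position: [0.6424, -0.2114, 0.1209]
ee_rot: [0.552, 0.766, 0.192, -0.268]
ft_force: [3.1, 4.5, 16.8]
grip_width: 0.246
grasp_force: 61.1
```

```bash
python3 - <<'E'
from h import *
state();edge(1)
E
```

```text
t 18.62 p [ 0.6424 -0.2114  0.1209] f [-18.4  -4.2  28.9] zt_f [ 0.62 -0.   -0.78] yt_f [-0. -1. -0.] F_f [ 3.3 -4.4 16.8] w 0.246 gf 61.1 q [ 0.55  0.91 -0.18  0.99 -0.35  1.72  0.76]
edge [301.99 302.56 302.8  303.09 303.55 303.93] mean 302.986
```

Emit:
apply_moves --rows '[{"x": -5,"y": 0,"z": 0,"ax": 0,"ay": 4,"az": 0,"gripper": 1},{"x": -5,"y": 0,"z": 0,"ax": 0,"ay": 4,"az": 0,"gripper": 1}]'

```text
clock: 18.83
position: [0.6444, -0.2173, 0.1166]
ee_rot: [0.535, 0.744, 0.234, -0.324]
ft_force: [-2.8, 7.8, 17.0]
grip_width: 0.24
grasp_force: 68.2
```

```bash
python3 - <<'E'
from h import *
state();edge(1)
E
```

```text
t 18.83 p [ 0.6444 -0.2173  0.1166] f [-24.6  -4.2  24.6] zt_f [ 0.73  0.   -0.68] yt_f [ 0. -1.  0.] F_f [ 8.2  0.2 17. ] w 0.24 gf 68.2 q [ 0.59  1.03 -0.2   0.86 -0.41  1.85  0.76]
edge [301.89 302.54 302.65 302.85 303.49 303.81] mean 302.874
```

Emit:
apply_moves --rows '[{"x": -4.9,"y": 0,"z": 1.2,"ax": 0,"ay": 4,"az": 0,"gripper": 1},{"x": -4.8,"y": 0,"z": 1.6,"ax": 0,"ay": 4,"az": 0,"gripper": 1},{"x": 0,"y": 0,"z": 0,"ax": 0,"ay": 0,"az": 0,"gripper": 1}]'

```text
clock: 19.13
position: [0.6465, -0.2249, 0.103]
ee_rot: [0.52, 0.718, 0.273, -0.374]
ft_force: [1.8, -2.3, 20.7]
grip_width: 0.24
grasp_force: 73.2
```

```bash
python3 - <<'E'
from h import *
state();edge(1)
E
```

```text
t 19.13 p [ 0.6465 -0.2249  0.103 ] f [-32.5  -3.8  11. ] zt_f [ 0.82 -0.01 -0.57] yt_f [-0.01 -1.    0.  ] F_f [-2.8 -0.9 20.7] w 0.24 gf 73.2 q [ 0.61  1.16 -0.22  0.72 -0.48  1.97  0.74]
edge [301.99 302.57 302.67 302.9  303.51 303.86] mean 302.918
```

Emit:
apply_moves --rows '[{"x": 0,"y": 0,"z": 0,"ax": 0,"ay": 0,"az": 0,"gripper": 0.5},{"x": 0,"y": 0,"z": 0,"ax": 0,"ay": 0,"az": 0,"gripper": 0.5},{"x": 6.6,"y": 0,"z": 0.7,"ax": 0,"ay": -5.3,"az": 0,"gripper": 0.5},{"x": 6.6,"y": 0,"z": 0.1,"ax": 0,"ay": -5.3,"az": 0,"gripper": 0.5},{"x": 6.6,"y": 0,"z": -0.6,"ax": 0,"ay": -5.3,"az": 0,"gripper": 0.5}]'

```text
clock: 19.6
position: [0.6412, -0.2125, 0.116]
ee_rot: [0.554, 0.765, 0.192, -0.268]
ft_force: [-0.3, 0.3, 1.6]
grip_width: 0.496
grasp_force: 0.0
```

Emit:
apply_moves --rows '[{"x": 0,"y": 0,"z": 0,"ax": 0,"ay": 0,"az": 0,"gripper": 1},{"x": 0,"y": 0,"z": -1.5,"ax": 0,"ay": 0,"az": 0,"gripper": 1}]'

```text
clock: 19.77
position: [0.6423, -0.2113, 0.1207]
ee_rot: [0.552, 0.765, 0.193, -0.269]
ft_force: [4.0, 3.4, 14.3]
grip_width: 0.244
grasp_force: 61.5
```

```bash
python3 - <<'E'
from h import *
state();edge(1)
E
```

```text
t 19.77 p [ 0.6423 -0.2113  0.1207] f [-18.3  -4.1  28.7] zt_f [ 0.62 -0.   -0.78] yt_f [-0. -1. -0.] F_f [ 2.  -4.9 14.3] w 0.244 gf 61.5 q [ 0.55  0.91 -0.17  0.99 -0.35  1.72  0.76]
edge [302.13 302.58 302.66 302.91 303.53 303.87] mean 302.945
```

Emit:
apply_moves --rows '[{"x": -5,"y": 0,"z": 0,"ax": 0,"ay": 4,"az": 0,"gripper": 1},{"x": -5,"y": 0,"z": 0,"ax": 0,"ay": 4,"az": 0,"gripper": 1}]'

```text
clock: 19.98
position: [0.6442, -0.217, 0.1165]
ee_rot: [0.535, 0.744, 0.234, -0.325]
ft_force: [-3.9, 10.6, 17.6]
grip_width: 0.242
grasp_force: 67.9
```

```bash
python3 - <<'E'
from h import *
state();edge(1)
E
```

```text
t 19.98 p [ 0.6442 -0.217   0.1165] f [-24.2  -4.1  24.5] zt_f [ 0.73  0.   -0.68] yt_f [ 0. -1.  0.] F_f [11.3  0.4 17.6] w 0.242 gf 67.9 q [ 0.59  1.03 -0.19  0.85 -0.42  1.86  0.76]
edge [301.88 302.49 302.57 302.9  303.37 303.7 ] mean 302.82
```

Emit:
apply_moves --rows '[{"x": -4.9,"y": 0,"z": 1.2,"ax": 0,"ay": 4,"az": 0,"gripper": 1},{"x": -4.8,"y": 0,"z": 1.6,"ax": 0,"ay": 4,"az": 0,"gripper": 1},{"x": 0,"y": 0,"z": 0,"ax": 0,"ay": 0,"az": 0,"gripper": 1}]'

```text
clock: 20.28
position: [0.6463, -0.2245, 0.1032]
ee_rot: [0.52, 0.717, 0.273, -0.375]
ft_force: [1.4, -0.0, 21.4]
grip_width: 0.238
grasp_force: 72.7
```

```bash
python3 - <<'E'
from h import *
state();edge(1)
E
```

```text
t 20.28 p [ 0.6463 -0.2245  0.1032] f [-32.   -3.8  11.2] zt_f [ 0.82 -0.01 -0.57] yt_f [-0.01 -1.    0.  ] F_f [-0.5 -1.4 21.4] w 0.238 gf 72.7 q [ 0.61  1.16 -0.22  0.72 -0.48  1.97  0.74]
edge [301.66 301.9  302.58 302.67 302.93 303.56] mean 302.548
```

Emit:
apply_moves --rows '[{"x": 4.8,"y": 0,"z": -1.3,"ax": 0,"ay": -4,"az": 0,"gripper": 1},{"x": 4.9,"y": 0,"z": -1.0,"ax": 0,"ay": -4,"az": 0,"gripper": 1},{"x": 5,"y": 0,"z": -0.4,"ax": 0,"ay": -4,"az": 0,"gripper": 1},{"x": 5,"y": 0,"z": 0,"ax": 0,"ay": -4,"az": 0,"gripper": 1}]' --newtons 40

```text
clock: 20.67
position: [0.6438, -0.217, 0.1146]
ee_rot: [0.556, 0.764, 0.191, -0.265]
ft_force: [18.4, -4.0, -22.4]
grip_width: 0.238
grasp_force: 69.8
```

```bash
python3 - <<'E'
from h import *
state();edge(1)
E
```

```text
t 20.67 p [ 0.6438 -0.217   0.1146] f [-24.2  -3.7  22.6] zt_f [ 0.62 -0.   -0.79] yt_f [-0.01 -1.   -0.  ] F_f [ -9.6 -16.2 -22.4] w 0.238 gf 69.8 q [ 0.55  0.91 -0.17  0.98 -0.35  1.72  0.76]
edge [301.82 302.54 302.59 302.94 303.41 303.57] mean 302.812
```

Emit:
apply_moves --rows '[{"x": 0,"y": 0,"z": 0,"ax": 0,"ay": 0,"az": 0,"gripper": 0.5},{"x": 0,"y": 0,"z": 0,"ax": 0,"ay": 0,"az": 0,"gripper": 0.5},{"x": -6.6,"y": 0,"z": 0,"ax": 0,"ay": 5.3,"az": 0,"gripper": 0.5},{"x": -6.6,"y": 0,"z": 1.0,"ax": 0,"ay": 5.3,"az": 0,"gripper": 0.5},{"x": -6.6,"y": 0,"z": 1.7,"ax": 0,"ay": 5.3,"az": 0,"gripper": 0.5}]'

```text
clock: 21.13
position: [0.6461, -0.2262, 0.105]
ee_rot: [0.52, 0.72, 0.269, -0.373]
ft_force: [0.5, 0.1, 0.4]
grip_width: 0.494
grasp_force: 0.0
```

```bash
python3 - <<'E'
from h import *
state();edge(1)
E
```

```text
t 21.13 p [ 0.6461 -0.2262  0.105 ] f [-33.6  -3.1  13. ] zt_f [ 0.82 -0.   -0.58] yt_f [-0. -1. -0.] F_f [-0.  -0.5  0.4] w 0.494 gf 0.0 q [ 0.61  1.15 -0.21  0.72 -0.48  1.97  0.74]
edge [301.96 302.52 302.69 302.89 303.53 303.74] mean 302.89
```

Emit:
apply_moves --rows '[{"x": 0,"y": 0,"z": 0,"ax": 0,"ay": 0,"az": 0,"gripper": 1},{"x": 0,"y": 0,"z": 0,"ax": 0,"ay": 0,"az": 0,"gripper": 1},{"x": 0,"y": 0,"z": 0,"ax": 0,"ay": 0,"az": 0,"gripper": 1}]'

```text
clock: 21.43
position: [0.6468, -0.2246, 0.1039]
ee_rot: [0.522, 0.721, 0.266, -0.37]
ft_force: [-1.2, 3.0, -18.5]
grip_width: 0.245
grasp_force: 42.4
```

```bash
python3 - <<'E'
from h import *
state();edge(1)
E
```

```text
t 21.43 p [ 0.6468 -0.2246  0.1039] f [-32.3  -4.1  11.9] zt_f [ 0.81 -0.   -0.58] yt_f [-0. -1. -0.] F_f [  3.2   0.1 -18.5] w 0.245 gf 42.4 q [ 0.61  1.15 -0.21  0.73 -0.47  1.96  0.74]
edge [302.02 302.59 302.76 303.16 303.67 303.9 ] mean 303.016
```

Emit:
apply_moves --rows '[{"x": 4.8,"y": 0,"z": -1.3,"ax": 0,"ay": -4,"az": 0,"gripper": 1},{"x": 4.9,"y": 0,"z": -1.0,"ax": 0,"ay": -4,"az": 0,"gripper": 1},{"x": 5,"y": 0,"z": -0.4,"ax": 0,"ay": -4,"az": 0,"gripper": 1},{"x": 5,"y": 0,"z": 0,"ax": 0,"ay": -4,"az": 0,"gripper": 1}]'

```text
clock: 21.82
position: [0.643, -0.2138, 0.1199]
ee_rot: [0.554, 0.766, 0.19, -0.265]
ft_force: [4.0, 4.3, -30.3]
grip_width: 0.246
grasp_force: 40.2
```

```bash
python3 - <<'E'
from h import *
state();edge(1)
E
```

```text
t 21.82 p [ 0.643  -0.2138  0.1199] f [-20.9  -4.   27.9] zt_f [ 0.62  0.   -0.79] yt_f [-0. -1. -0.] F_f [  2.8  -5.1 -30.3] w 0.246 gf 40.2 q [ 0.55  0.91 -0.16  0.99 -0.35  1.72  0.77]
edge [302.11 302.61 302.78 303.09 303.55 303.88] mean 303.003
```

Emit:
apply_moves --rows '[{"x": 0,"y": 0,"z": 0,"ax": 0,"ay": 0,"az": 0,"gripper": 0.5},{"x": 0,"y": 0,"z": 0,"ax": 0,"ay": 0,"az": 0,"gripper": 0.5},{"x": -6.6,"y": 0,"z": 1,"ax": 0,"ay": 5.3,"az": 0,"gripper": 0.5},{"x": -6.6,"y": 0,"z": 2.0,"ax": 0,"ay": 5.3,"az": 0,"gripper": 0.5},{"x": -6.6,"y": 0,"z": 2.7,"ax": 0,"ay": 5.3,"az": 0,"gripper": 0.5}]'

```text
clock: 22.28
position: [0.6476, -0.2248, 0.1076]
ee_rot: [0.52, 0.722, 0.269, -0.369]
ft_force: [1.1, -0.3, -0.1]
grip_width: 0.504
grasp_force: 0.0
```

Emit:
apply_moves --rows '[{"x": 0,"y": 0,"z": 0,"ax": 0,"ay": 0,"az": 0,"gripper": 1},{"x": 0,"y": 0,"z": 0,"ax": 0,"ay": 0,"az": 0,"gripper": 1},{"x": 0,"y": 0,"z": 0,"ax": 0,"ay": 0,"az": 0,"gripper": 1}]'

```text
clock: 22.53
position: [0.6466, -0.2238, 0.103]
ee_rot: [0.522, 0.722, 0.265, -0.369]
ft_force: [-5.7, 4.6, -18.2]
grip_width: 0.247
grasp_force: 42.2
```

```bash
python3 - <<'E'
from h import *
state();edge(1)
E
```

```text
t 22.53 p [ 0.6466 -0.2238  0.103 ] f [-31.5  -4.2  11. ] zt_f [ 0.81 -0.   -0.59] yt_f [-0. -1. -0.] F_f [  6.2   3.9 -18.2] w 0.247 gf 42.2 q [ 0.61  1.14 -0.21  0.74 -0.47  1.96  0.75]
edge [301.9  302.49 302.65 302.87 303.48 303.95] mean 302.891
```

Emit:
apply_moves --rows '[{"x": 4.8,"y": 0,"z": -1.6,"ax": 0,"ay": -4,"az": 0,"gripper": 1},{"x": 4.9,"y": 0,"z": -1.3,"ax": 0,"ay": -4,"az": 0,"gripper": 1},{"x": 5,"y": 0,"z": -0.7,"ax": 0,"ay": -4,"az": 0,"gripper": 1},{"x": 5,"y": 0,"z": -0.3,"ax": 0,"ay": -4,"az": 0,"gripper": 1}]'

```text
clock: 22.92
position: [0.643, -0.2135, 0.1195]
ee_rot: [0.554, 0.767, 0.189, -0.264]
ft_force: [1.7, 7.0, -35.4]
grip_width: 0.245
grasp_force: 40.3
```

```bash
python3 - <<'E'
from h import *
state();edge(1)
E
```

```text
t 22.92 p [ 0.643  -0.2135  0.1195] f [-20.5  -4.1  27.5] zt_f [ 0.61  0.   -0.79] yt_f [-0. -1. -0.] F_f [  6.1  -3.8 -35.4] w 0.245 gf 40.3 q [ 0.55  0.9  -0.16  0.99 -0.35  1.72  0.77]
edge [301.79 302.26 302.58 302.85 303.16 303.73] mean 302.727
```

Emit:
apply_moves --rows '[{"x": 0,"y": 0,"z": 0,"ax": 0,"ay": 0,"az": 0,"gripper": 0.5},{"x": 0,"y": 0,"z": 0,"ax": 0,"ay": 0,"az": 0,"gripper": 0.5},{"x": -6.6,"y": 0,"z": 0.3,"ax": 0,"ay": 5.3,"az": 0,"gripper": 0.5},{"x": -6.6,"y": 0,"z": 1.3,"ax": 0,"ay": 5.3,"az": 0,"gripper": 0.5},{"x": -6.6,"y": 0,"z": 2.0,"ax": 0,"ay": 5.3,"az": 0,"gripper": 0.5}]'

```text
clock: 23.38
position: [0.6486, -0.2263, 0.1094]
ee_rot: [0.52, 0.723, 0.268, -0.367]
ft_force: [0.4, -0.5, -0.8]
grip_width: 0.501
grasp_force: 0.0
```

```bash
python3 - <<'E'
from h import *
state();edge(1)
E
```

```text
t 23.38 p [ 0.6486 -0.2263  0.1094] f [-34.5  -5.3  17.4] zt_f [ 0.81 -0.01 -0.59] yt_f [-0.   -1.    0.01] F_f [-0.6 -0.2 -0.8] w 0.501 gf 0.0 q [ 0.61  1.14 -0.21  0.72 -0.48  1.97  0.75]
edge [301.66 301.93 302.48 302.71 302.93 303.65] mean 302.561
```

Emit:
apply_moves --rows '[{"x": -5,"y": -1,"z": 3,"ax": 0,"ay": 0,"az": 0,"gripper": 0.5},{"x": 0,"y": 0,"z": 0,"ax": 0,"ay": 0,"az": 0,"gripper": 1},{"x": 0,"y": 0,"z": 0,"ax": 0,"ay": 0,"az": 0,"gripper": 1},{"x": 0,"y": 0,"z": 0,"ax": 0,"ay": 0,"az": 0,"gripper": 1}]'

```text
clock: 23.77
position: [0.6473, -0.2261, 0.1017]
ee_rot: [0.521, 0.723, 0.266, -0.367]
ft_force: [-0.0, -1.3, -1.2]
grip_width: 0.247
grasp_force: 41.9
```

```bash
python3 - <<'E'
from h import *
state();edge(1)
E
```

```text
t 23.77 p [ 0.6473 -0.2261  0.1017] f [-33.9  -4.1   9.7] zt_f [ 0.81 -0.   -0.59] yt_f [-0. -1.  0.] F_f [-1.2  0.4 -1.2] w 0.247 gf 41.9 q [ 0.61  1.15 -0.2   0.73 -0.47  1.96  0.75]
edge [301.66 301.93 302.59 302.66 302.94 303.61] mean 302.567
```

Emit:
apply_moves --rows '[{"x": 4.8,"y": 0,"z": -1.6,"ax": 0,"ay": -4,"az": 0,"gripper": 1},{"x": 4.9,"y": 0,"z": -1.3,"ax": 0,"ay": -4,"az": 0,"gripper": 1}]'

```text
clock: 23.98
position: [0.6462, -0.2237, 0.1071]
ee_rot: [0.54, 0.746, 0.228, -0.315]
ft_force: [8.3, 1.1, -19.3]
grip_width: 0.243
grasp_force: 40.7
```

```bash
python3 - <<'E'
from h import *
state();edge(1)
E
```

```text
t 23.98 p [ 0.6462 -0.2237  0.1071] f [-31.3  -3.9  15.1] zt_f [ 0.72 -0.   -0.7 ] yt_f [-0.01 -1.    0.  ] F_f [ -1.6  -8.2 -19.3] w 0.243 gf 40.7 q [ 0.58  1.03 -0.18  0.86 -0.41  1.83  0.77]
edge [301.66 301.94 302.56 302.66 302.93 303.58] mean 302.556
```

Emit:
apply_moves --rows '[{"x": 5,"y": 0,"z": -0.7,"ax": 0,"ay": -4,"az": 0,"gripper": 1},{"x": 5,"y": 0,"z": -0.3,"ax": 0,"ay": -4,"az": 0,"gripper": 1},{"x": 0,"y": 0,"z": 0,"ax": 0,"ay": 0,"az": 0,"gripper": 1},{"x": 0,"y": 0,"z": 0,"ax": 0,"ay": 0,"az": 0,"gripper": 1}]'

```text
clock: 24.37
position: [0.6439, -0.216, 0.1179]
ee_rot: [0.553, 0.767, 0.191, -0.264]
ft_force: [4.0, -2.1, -4.7]
grip_width: 0.246
grasp_force: 46.0
```

```bash
python3 - <<'E'
from h import *
state();a=edge(1);np.save('top_a3.npy',a)
E
```

```text
t 24.37 p [ 0.6439 -0.216   0.1179] f [-23.2  -4.2  25.9] zt_f [ 0.62 -0.   -0.79] yt_f [-0. -1.  0.] F_f [-3.3 -3.2 -4.7] w 0.246 gf 46.0 q [ 0.55  0.91 -0.16  0.98 -0.35  1.72  0.77]
edge [301.46 301.67 301.93 302.54 302.57 302.91] mean 302.18
```

Emit:
apply_moves --rows '[{"x": 0,"y": 0,"z": 0,"ax": 0,"ay": 0,"az": 0,"gripper": 0.5},{"x": 0,"y": 0,"z": 0,"ax": 0,"ay": 0,"az": 0,"gripper": 0.5},{"x": 0,"y": 0,"z": 0,"ax": 0,"ay": 0,"az": 0,"gripper": 0.5}]'

```text
clock: 24.67
position: [0.6432, -0.2163, 0.1163]
ee_rot: [0.553, 0.766, 0.192, -0.266]
ft_force: [1.7, 1.0, 0.0]
grip_width: 0.502
grasp_force: 0.0
```

```bash
python3 - <<'E'
from h import *
state();a=edge(1);np.save('top_a4.npy',a)
p,r=wq(74,54,35,-4); delta(p,r)
E
```

```text
t 24.67 p [ 0.6432 -0.2163  0.1163] f [-23.3  -3.3  24.3] zt_f [ 0.62 -0.   -0.78] yt_f [-0. -1. -0.] F_f [ 0.4 -1.9  0. ] w 0.502 gf 0.0 q [ 0.55  0.91 -0.16  0.98 -0.35  1.72  0.77]
edge [301.43 301.65 301.9  302.46 302.61 302.9 ] mean 302.158
n 3 rv/row [ 0.03  5.24 -0.05] tot [ 0.1 15.7 -0.2] dist 0.0177
[-5.7  0.3  1.6]
[-5.8  0.3  1.1]
[-5.9  0.2  0.6]
```

Emit:
apply_moves --rows '[{"x": -5.7,"y": 0.4,"z": 1.6,"ax": 0,"ay": 5.2,"az": 0,"gripper": 0.5},{"x": -3,"y": 0.4,"z": 0.8,"ax": 0,"ay": 2.6,"az": 0,"gripper": 0.5},{"x": 0,"y": 0,"z": 0,"ax": 0,"ay": 0,"az": 0,"gripper": 1},{"x": 0,"y": 0,"z": 0,"ax": 0,"ay": 0,"az": 0,"gripper": 1},{"x": 0,"y": 0,"z": 0,"ax": 0,"ay": 0,"az": 0,"gripper": 1}]'

```text
clock: 25.13
position: [0.6455, -0.2214, 0.1072]
ee_rot: [0.54, 0.746, 0.227, -0.316]
ft_force: [0.9, -1.3, -14.0]
grip_width: 0.249
grasp_force: 41.6
```

```bash
python3 - <<'E'
from h import *
state();edge(1)
E
```

```text
t 25.13 p [ 0.6455 -0.2214  0.1072] f [-28.8  -4.   15.2] zt_f [ 0.72 -0.   -0.7 ] yt_f [-0. -1. -0.] F_f [ -1.5  -0.4 -14. ] w 0.249 gf 41.6 q [ 0.58  1.03 -0.18  0.86 -0.41  1.83  0.77]
edge [301.6  301.61 301.9  302.44 302.6  302.87] mean 302.17
```

Emit:
apply_moves --rows '[{"x": 2.5,"y": 0,"z": -0.4,"ax": 0,"ay": -3,"az": 0,"gripper": 1},{"x": 2.5,"y": 0,"z": -0.2,"ax": 0,"ay": -3,"az": 0,"gripper": 1},{"x": 2.5,"y": 0,"z": 0,"ax": 0,"ay": -2,"az": 0,"gripper": 1},{"x": 0,"y": 0,"z": 0,"ax": 0,"ay": 0,"az": 0,"gripper": 1},{"x": 0,"y": 0,"z": 0,"ax": 0,"ay": 0,"az": 0,"gripper": 1}]'

```text
clock: 25.6
position: [0.644, -0.2162, 0.1143]
ee_rot: [0.554, 0.767, 0.19, -0.264]
ft_force: [2.3, -1.8, -11.2]
grip_width: 0.245
grasp_force: 43.6
```

```bash
python3 - <<'E'
from h import *
state();edge(2)
E
```

```text
t 25.6 p [ 0.644  -0.2162  0.1143] f [-23.4  -4.2  22.3] zt_f [ 0.61 -0.   -0.79] yt_f [-0. -1. -0.] F_f [ -2.4  -1.6 -11.2] w 0.245 gf 43.6 q [ 0.55  0.91 -0.15  0.98 -0.35  1.71  0.77]
edge [300.84 301.64 301.66 301.82 302.56 302.87] mean 301.896
```

Emit:
apply_moves --rows '[{"x": 0,"y": 0,"z": 0,"ax": 0,"ay": 0,"az": 0,"gripper": 0.45},{"x": 0,"y": 0,"z": 0,"ax": 0,"ay": 0,"az": 0,"gripper": 0.45},{"x": 0,"y": 0,"z": 0,"ax": 0,"ay": 0,"az": 0,"gripper": 0.45}]'

```text
clock: 25.95
position: [0.6443, -0.2157, 0.1152]
ee_rot: [0.553, 0.766, 0.191, -0.264]
ft_force: [0.8, -1.0, -1.1]
grip_width: 0.552
grasp_force: 0.0
```

```bash
python3 - <<'E'
from h import *
state();a=edge(3)
a1=np.load('top_a1.npy')
print('dial diff',np.abs(a-a1)[132:158,314:328].mean(), 'shift',cv2.phaseCorrelate(a1[130:160,312:330].mean(2).copy(),a[130:160,312:330].mean(2).copy()))
t=camera('top');o,M=F();q=o+M@np.array([.04,-.004,0]);print('px/mm',(proj(t,q)-proj(t,q+M@np.array([.001,0,0]))))
E
```

```text
t 25.95 p [ 0.6443 -0.2157  0.1152] f [-23.   -4.6  23.2] zt_f [ 0.62 -0.   -0.79] yt_f [-0. -1.  0.] F_f [-1.2 -0.5 -1.1] w 0.552 gf 0.0 q [ 0.55  0.91 -0.15  0.98 -0.35  1.72  0.77]
edge [300.74 301.61 301.62 301.84 302.59 302.89] mean 301.882
dial diff 4.087606837606838 shift ((-0.07709335187369071, -0.1123292187758409), 0.9916784968271873)
px/mm [[ 0.39652791 -0.12568993]]
```

Emit:
apply_moves --rows '[{"x": 0,"y": 0.5,"z": -15,"ax": 0,"ay": 0,"az": 0,"gripper": 0.45},{"x": 0,"y": 0,"z": -30,"ax": 0,"ay": 0,"az": 0,"gripper": 0.45},{"x": -5,"y": 0,"z": -38,"ax": 0,"ay": 0,"az": 0,"gripper": 0.45},{"x": -10,"y": 0,"z": -38,"ax": 0,"ay": 0,"az": 0,"gripper": 0.45},{"x": 0,"y": 0,"z": 0,"ax": 0,"ay": 0,"az": 0,"gripper": 0.45}]'

```text
clock: 26.57
position: [0.6718, -0.2976, 0.1995]
ee_rot: [0.555, 0.767, 0.191, -0.26]
ft_force: [-0.7, 0.2, 0.2]
grip_width: 0.547
grasp_force: 0.0
```

```bash
python3 - <<'E'
from h import *
state();a=edge(4); np.save('top_a5.npy',a)
a1=np.load('top_a1.npy')
def sh(A,B,v0,v1,u0,u1,s=1): 
    f=lambda X:np.ascontiguousarray(X[v0*s:v1*s,u0*s:u1*s].mean(2).astype(float))
    x,y=f(A),f(B); w=cv2.createHanningWindow(x.shape[::-1],cv2.CV_64F)
    r=cv2.phaseCorrelate(x,y,w); return np.round(np.array(r[0])/s,3),round(r[1],3)
print('top dial',sh(a1,a,128,162,308,334),'head',sh(a1,a,165,200,315,360),'bar+post',sh(a1,a,150,190,270,300),'knob',sh(a1,a,170,188,308,328))
s,b=avg('side',4)
k=cv2.imread('pics/k4.png')[:,:400,::-1].astype(float)
B=cv2.resize(np.clip(b,0,255).astype(np.uint8)[110:210,195:275],None,fx=5,fy=5,interpolation=cv2.INTER_CUBIC).astype(float)
print('side dial',sh(k,B,25,60,18,48,5),'static',sh(k,B,64,98,0,80,5),'knob',sh(k,B,42,60,48,66,5))
E
```

```text
t 26.57 p [ 0.6718 -0.2976  0.1995] f [-109.4   -4.7  107.5] zt_f [ 0.61 -0.01 -0.79] yt_f [-0.01 -1.    0.  ] F_f [0.5 0.6 0.2] w 0.547 gf 0.0 q [ 0.57  1.06 -0.13  0.53 -0.37  2.01  0.72]
edge [300.72 301.63 301.61 301.86 302.54 302.89] mean 301.872
top dial (array([ 0.528, -0.042]), 1.001) head (array([0.538, 0.035]), 0.997) bar+post (array([0.001, 0.055]), 0.989) knob (array([ 0.039, -0.026]), 0.997)
side dial (array([0.002, 0.007]), 0.694) static (array([-0.011,  0.003]), 0.564) knob (array([-0.005, -0.03 ]), 0.802)
```

```bash
python3 -c "
from workcell import *
print(hand_in())"
```

```text
the job is handed in; nothing more can be done
None
```

I handed the job in at about 27 s. The drop arm was pressed onto its stop with about 45 N and hadn't moved since, and the hand is clear. The high spot is under the plunger to within an estimated 8 degrees, but I couldn't read the pointer: with the arm down neither camera sees the dial face, so I set the wheel from its rear tyre edge in the top camera.

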